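# Check the hook scale with its set of weights

## Robot

A 6-joint arm with a two-finger parallel gripper is mounted at the origin on a cart in front of the work surface, level with it; the furniture and walls round the work are solid. World frame = base frame: x ahead of the robot, y to its left, z up, the work surface at z = 0. Lengths are in m, angles in rad, forces in N, time in s.
With the tool pointing down it reaches from about 0.375 to 0.9 m from the base axis. Payload 3.1 kg.
Tool frame: the origin (TCP) lies on the centre line of the jaws, within the pads' length; the fingertips stand 22 mm ahead of it and the grasp point (between the pads) lies 3 mm ahead of it; z points along the fingers, y is the line along which they close (so a half turn about z gives the same grasp; the last joint's range is limited). The gripper opens to 87 mm and grips with 3 to 60 N. Pads are 19 mm wide; open, the fingers measure 117 mm over their backs; the gripper's body (75 mm by 190 mm) begins 51 mm behind the grasp point.
Start: joints at [-1.349, 0.527, 1.433, -0, 1.181, -0.178], TCP at [0.244, -0.575, 0.221] pointing down, gripper open.
Joint ranges: [-3.08, 3.08], [-0.75, 2.2], [0.22, 2.44], [-1.43, 4.57], [0, 2.65], [-2.85, 2.85]. Speed limits (rad/s): [2.79, 2.79, 3.14, 3.14, 3.14, 3.14].

## Interface

Orientations are given as a unit quaternion [x, y, z, w].
In Python, from rig import status, cams, workorder gives the robot as it stands.
- The arm moves only by the tool apply_moves, never from a script. Its argument "plan" is a list that holds one entry, the list of rows, each a list of 4 numbers: the shift along the tool's x, y, z in cm, then the turn about the tool's z in units of 6 degrees (1.0 is 6 degrees). In form: [[[dx, dy, dz, roll], ...]]. A call has 1 to 10 rows; each row is the pose to reach, as a shift and turn from the pose commanded when the call began, along the tool's axes at that moment; what a row does not reach only later rows make up. A row lasts 1/8 s, in which the tool goes at most 62.5 mm and 10.7 degrees, less where a joint would pass 70% of its speed; a pose out of reach is approached as far as the arm can. A call with a gripper value outside its range is refused whole. "claw" is the finger opening in cm, from 0 to 8.7, set as the call begins (left out, the last holds). The fingers move at their own pace and stop on an object; "newtons" is the grip in N (left out, the last holds). Time passes only in rows, so rows that repeat a pose let the fingers close. It gives the time, the measured TCP pose, the force, the opening and the grip force at its end, in the units of the state.
- status.state(): the state, without advancing time (a new reading comes with each control period).
- cams.camera(name): name is "scene" or "top" or "wrist"; returns a dict with "color" (420x560x3 uint8, red, green, blue), "intrinsics" (3x3 intrinsics, pixels), "dist_coeffs" ([k1, k2, p1, p2, k3] as OpenCV has them; the pictures are not rectified), "xyz" and "rotation" of the camera in the world. Camera axes: x right, y down, z forward; pixel columns grow to the right and rows downward; lengths in m; the calibration is good to about 2 mm. A picture is of the moment at which its call begins. There is no depth.
- workorder.close_job(): hands the job in; it is judged then, once.
The state is a dict: "t": time; "joint_pos": joint angles; "joint_vel": joint speeds; "joint_torque": joint torques, N m; "tcp_pos": TCP position; "orientation": TCP orientation; "wrist_force": force on the tool from outside, world axes, zero at the start; "moment": the same for the moment, N m; "gripper_width": finger opening in m; "grip_force": force on a finger pad.
Only numpy, scipy, OpenCV 4.12 (cv2) and the standard library are available. Lean on these libraries where they do the work, as an engineer would, in place of code of your own. Each camera call takes 0.05 s, during which the arm holds its last target. There are 200 camera calls.

## Task

Check the hook scale with its weights: take the clear cover off the weight case and stand it on the bench, then, from the smallest weight to the largest, hang each one by its bail on the scale's hook, let go of it until it has hung still for a good second, unhook it and stand it back in a free bay of the case. When all the weights that were in the case have been hung and are back, put the cover on again so that it sits down level on the plinth all round; leave the other things on the bench alone.

Things in the scene. Friction and masses are not known exactly. Their poses are not given: they have to be found in the camera images.
- load_arm (a joint): The hook scale's sprung load arm, in m: 0 unloaded (at its upper stop), grows as it sinks, 0.040 at the lower stop. It slides straight down against a spring of about 180 N/m and starts to move at about 0.3 N, so 0.35 kg sinks it about 17 mm; lightly damped, it bobs for one to two seconds when a weight is let go.
- hook_seat (a point): Where a bail rests: top of the bar in the valley of the scale's open hook, riding with the arm (209 mm above the bench unloaded). +x points back along the level arm to the white housing, z up. The bar is 8 mm thick, and its straight part from the housing runs 10 mm higher than the valley. The housing's front face is 96 mm behind the seat, its top knob 66 mm above the unloaded seat; nothing is above the arm.
- hook_tip (a point): The free end of the hook, at the highest point of its upturned tip: 17 mm in front of the seat (towards the robot) and 16 mm above it; rides with the arm. A bail goes on over this tip from the front, then down into the valley.
- weight_case: The weight case, fixed: a wooden plinth 142 x 142 x 10 mm with a square tray on it, 122 x 122 mm outside, walls 4 mm thick and up to 36 mm above the bench, divided by a cross (28 mm high) into four bays of 55 x 55 mm centred 29.5 mm either way from the middle along its x and y axes, floors 10 mm above the bench. Origin: centre of the underside, on the bench.
- cover_center (a point): The clear square cover of the case, 134 x 134 mm with 3 mm walls, open below, 0.3 kg: half-way up on its middle axis, 83 mm above its lower edge; axes along its sides. It starts on the case. In place it stands on the plinth round the tray with 3 mm to spare at each side, in any of its four quarter turns. The bench round x = 0.50, y = 0.16, before the scale, is clear.
- cover_handle (a point): The middle of the cover's black handle, 147 mm above its lower edge: a bar 14 mm thick (along the cover's x), 44 mm long (along its y), rising from the cover's top (130 mm above the lower edge) to 166 mm.
- cover_foot (a point): The middle of the cover's lower edge (same axes); 10 mm above the bench when the cover is seated on the plinth, 0 when it stands on the bench.
- weight_1_center (a point): Smallest check weight of the set (some weights are absent): 0.15 kg, a steel disc 34 mm across and 12 mm thick, above it a wire bail, on top a T-shaped neck; 100 mm high in all. The point is half-way up on its axis, 50 mm above its underside. It starts standing in a bay of the case.
- weight_1_neck (a point): The same weight: middle of its neck, 85 mm above its underside, where to hold it: a bar 14 mm thick along the weight's x and 16 mm along its y, from 19 mm below to 15 mm above this point, its top 7 mm widened along y only, to 28 mm, as a T.
- weight_1_eye (a point): The same weight: underside of the peak of its bail, 58 mm above its underside, 27 mm below the neck's middle. The bail is 6 mm wire in the weight's own y-z plane: an opening 38 mm wide at 28 mm below the peak, narrowing up to the peak; the disc's top is 46 mm below the peak. The hook goes through it along the weight's x.
- weight_2_center (a point): Second smallest check weight of the set (some weights are absent): 0.23 kg, a steel disc 39 mm across and 18 mm thick, above it a wire bail, on top a T-shaped neck; 106 mm high in all. The point is half-way up on its axis, 53 mm above its underside. It starts standing in a bay of the case.
- weight_2_neck (a point): The same weight: middle of its neck, 91 mm above its underside, where to hold it: a bar 14 mm thick along the weight's x and 16 mm along its y, from 19 mm below to 15 mm above this point, its top 7 mm widened along y only, to 28 mm, as a T.
- weight_2_eye (a point): The same weight: underside of the peak of its bail, 64 mm above its underside, 27 mm below the neck's middle. The bail is 6 mm wire in the weight's own y-z plane: an opening 38 mm wide at 28 mm below the peak, narrowing up to the peak; the disc's top is 46 mm below the peak. The hook goes through it along the weight's x.
- weight_3_center (a point): Second largest check weight of the set (some weights are absent): 0.35 kg, a steel disc 44 mm across and 26 mm thick, above it a wire bail, on top a T-shaped neck; 114 mm high in all. The point is half-way up on its axis, 57 mm above its underside. It starts standing in a bay of the case.
- weight_3_neck (a point): The same weight: middle of its neck, 99 mm above its underside, where to hold it: a bar 14 mm thick along the weight's x and 16 mm along its y, from 19 mm below to 15 mm above this point, its top 7 mm widened along y only, to 28 mm, as a T.
- weight_3_eye (a point): The same weight: underside of the peak of its bail, 72 mm above its underside, 27 mm below the neck's middle. The bail is 6 mm wire in the weight's own y-z plane: an opening 38 mm wide at 28 mm below the peak, narrowing up to the peak; the disc's top is 46 mm below the peak. The hook goes through it along the weight's x.
- weight_4_center (a point): Largest check weight of the set (some weights are absent): 0.55 kg, a steel disc 49 mm across and 36 mm thick, above it a wire bail, on top a T-shaped neck; 124 mm high in all. The point is half-way up on its axis, 62 mm above its underside. It starts standing in a bay of the case.
- weight_4_neck (a point): The same weight: middle of its neck, 109 mm above its underside, where to hold it: a bar 14 mm thick along the weight's x and 16 mm along its y, from 19 mm below to 15 mm above this point, its top 7 mm widened along y only, to 28 mm, as a T.
- weight_4_eye (a point): The same weight: underside of the peak of its bail, 82 mm above its underside, 27 mm below the neck's middle. The bail is 6 mm wire in the weight's own y-z plane: an opening 38 mm wide at 28 mm below the peak, narrowing up to the peak; the disc's top is 46 mm below the peak. The hook goes through it along the weight's x.
- timer: A bystander to leave alone: a white timer 62 x 66 x 18 mm; origin at the centre of its underside.
- petri_dish: A bystander to leave alone: a petri dish 60 mm across, 13 mm high; origin at the centre of its underside.
- thread_tape: A bystander to leave alone: a roll of thread tape 52 mm across, 14 mm high; origin at the centre of its underside.
- marker_pen: A bystander to leave alone: a marker pen 132 mm long; origin at the centre of its underside.
- rubber_bulb: A bystander to leave alone: a red rubber bulb 55 mm across, 72 mm high; origin at the centre of its underside.

How it is judged:
By the outcome, as a careful person would: the job done as asked, in the order asked, and still so for the second after the job is handed in, with the robot touching nothing.
Of weight_1, weight_2, weight_3, weight_4 only 2 to 3 are there at a start; the rules pass over those that are not, and their reading is None.
At some moment in a run one of case_cover may be knocked a few centimetres aside while the robot is not near it.
Once in a run the grip may slacken for a moment while it holds something.
It also fails if it takes over 210 s, if anything falls off the work surface, if the arm or the gripper's body presses on something with over 40 N, if the wrist force passes 120 N, or if a joint passes its speed limit or range.

## Working session

There is one attempt and no reset: what is moved stays moved. The work goes in short steps, Python scripts to look and compute and a tool call to move; the robot and the scene stay as the last step left them, time stands still between calls to the robot, and variables do not carry over. Pictures are saved under pics/ and viewed, at most 14 in all, crops included, and the job is handed in when it is done.

Besides the shell and the picture viewer there is one more tool, called after ">>>" as name(argument=value, ...), one argument or row to a line, values as JSON. apply_moves: Moves the arm, as the interface text tells. Its arguments: {"type":"object","properties":{"plan":{"type":"array","items":{"type":"array","items":{"type":"array","items":{"type":"number"}}}},"claw":{"type":"number"},"newtons":{"type":"number"}},"required":["plan"]}

```bash
ls; mkdir -p pics
cat > h.py <<'E'
import numpy as np, cv2
from rig import status, cams, workorder
def snap(name, fn=None, crop=None, scale=1):
    c=cams.camera(name)
    im=c["color"][:,:,::-1].copy()
    if fn:
        o=im
        if crop: x0,y0,x1,y1=crop; o=im[y0:y1,x0:x1]
        if scale!=1: o=cv2.resize(o,None,fx=scale,fy=scale,interpolation=cv2.INTER_CUBIC)
        cv2.imwrite("pics/"+fn,o)
    np.savez(f"cal_{name}.npz",im=im,**{k:np.array(c[k]) for k in("intrinsics","dist_coeffs","xyz","rotation")})
    return c
def load(name): return np.load(f"cal_{name}.npz")
def ray(c,u,v):
    p=cv2.undistortPoints(np.array([[[u,v]]],float),np.array(c["intrinsics"]),np.array(c["dist_coeffs"]))[0,0]
    d=np.array(c["rotation"])@np.array([p[0],p[1],1.]); return np.array(c["xyz"]),d
def onz(c,u,v,z):
    o,d=ray(c,u,v); return o+d*(z-o[2])/d[2]
def tri(a,b):  # list of (cam,u,v)
    (o1,d1),(o2,d2)=ray(*a),ray(*b)
    A=np.stack([d1,-d2],1); s=np.linalg.lstsq(A,o2-o1,rcond=None)[0]
    p,q=o1+s[0]*d1,o2+s[1]*d2; return (p+q)/2,np.linalg.norm(p-q)
def proj(c,P):
    R=np.array(c["rotation"]); P=np.atleast_2d(P)
    pc=(P-np.array(c["xyz"]))@R
    return cv2.projectPoints(pc,np.zeros(3),np.zeros(3),np.array(c["intrinsics"]),np.array(c["dist_coeffs"]))[0][:,0]
E
python3 - <<'E'
from h import *
np.set_printoptions(precision=4,suppress=True)
for n in("scene","top"):
    c=snap(n,n+"0.png",scale=1.4); print(n,c["xyz"],c["rotation"],c["intrinsics"])
print(status.state())
E
```

```text
pics
scene [-0.2925 -0.7153  1.0203] [ 0.8107 -0.3832  0.1814 -0.4037] [[430.954    0.     277.4974]
 [  0.     430.954  202.8633]
 [  0.       0.       1.    ]]
top [0.3838 0.0339 1.3121] [-0.704   0.7065 -0.051   0.0513] [[434.8989   0.     274.7124]
 [  0.     434.8989 205.5965]
 [  0.       0.       1.    ]]
{'t': 0.1, 'joint_pos': array([-1.3485,  0.5284,  1.4338, -0.    ,  1.1814, -0.1785]), 'joint_vel': array([-0.    , -0.0018, -0.0016, -0.0008, -0.0004,  0.0001]), 'joint_torque': array([ -0.0001, -44.0985, -17.7151,   0.0634,   0.0534,  -0.0001]), 'tcp_pos': array([ 0.2437, -0.5748,  0.2197]), 'orientation': array([ 0.98  ,  0.1991, -0.    , -0.001 ]), 'wrist_force': array([ 0.3344, -0.257 , -0.023 ]), 'moment': array([-0.0011, -0.024 , -0.0072]), 'grip_force': 0.0, 'gripper_width': 0.08720719579894551}
```

```bash
python3 - <<'E'
s=open('h.py').read()
s=s.replace('import numpy as np, cv2','import numpy as np, cv2\nfrom scipy.spatial.transform import Rotation\ndef M(c): return Rotation.from_quat(np.array(c["rotation"])).as_matrix()')
s=s.replace('np.array(c["rotation"])@','M(c)@').replace('R=np.array(c["rotation"]);','R=M(c);')
open('h.py','w').write(s)
E
python3 - <<'E'
from h import *
for n in("scene","top"): print(n,proj(load(n),[[.5,.16,0],[.5,0,0]]))
E
```

```text
scene [[236.13569136 230.75707424]
 [269.86604545 250.19310691]]
top [[233.26411414 230.30735549]
 [286.13391068 230.13218816]]
```

View pics/scene0.png

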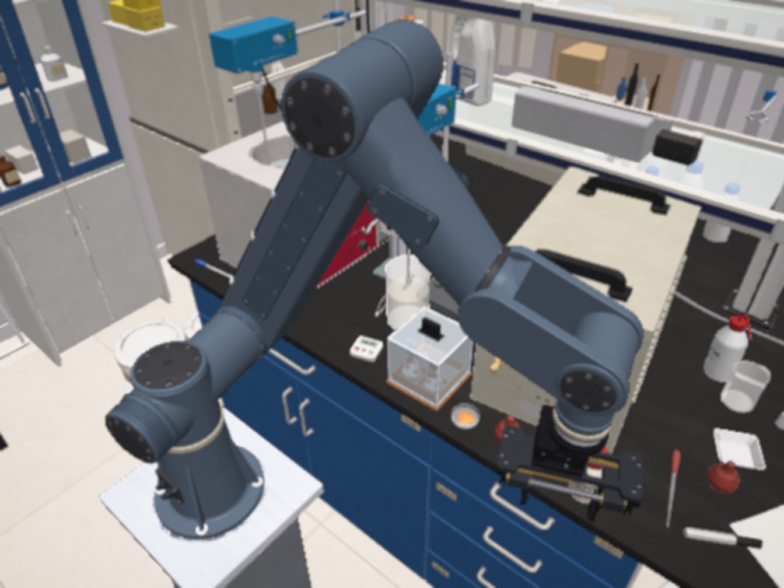

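View pics/top0.png

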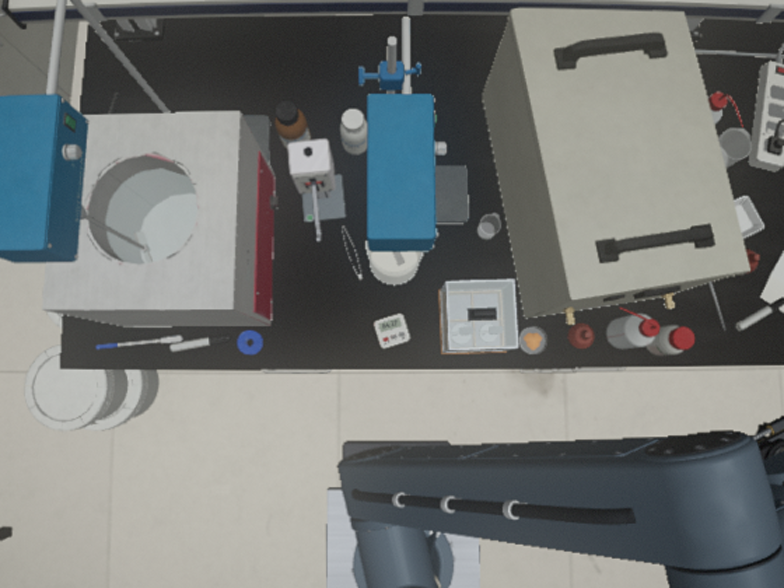

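Run:
```python
from h import *
a=load("top")["im"]; b=load("scene")["im"]
A=cv2.resize(a[190:262,305:385],None,fx=7,fy=7,interpolation=cv2.INTER_CUBIC)
B=cv2.resize(a[90:190,190:265],None,fx=5.04,fy=5.04,interpolation=cv2.INTER_CUBIC)
C=cv2.resize(b[215:300,265:345],None,fx=6,fy=6,interpolation=cv2.INTER_CUBIC)
cv2.imwrite("pics/topcase.png",A); 
D=np.zeros((510,900,3),np.uint8); D[:504,:B.shape[1]]=B[:504]; D[:510,400:880]=C
cv2.imwrite("pics/mix.png",D[:,:800])
print(A.shape)
```

```text
(504, 560, 3)
```

View pics/topcase.png

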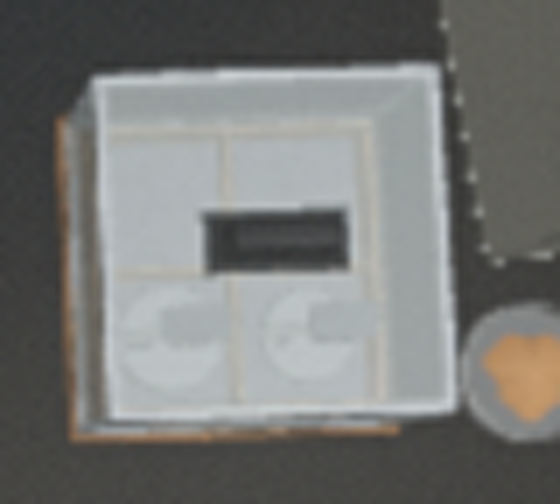

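View pics/mix.png

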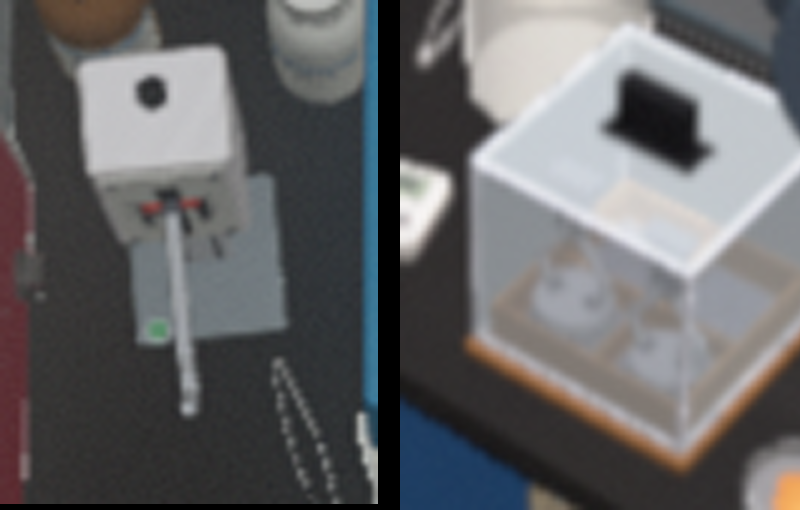

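Run:
```python
from h import *
np.set_printoptions(precision=4,suppress=True)
c=load("top"); s=load("scene")
f=lambda u,v:(305+(u+.5)/7-.5,190+(v+.5)/7-.5)
g=lambda u,v:(190+(u+.5)/5.04-.5,90+(v+.5)/5.04-.5)
P=[onz(c,*f(u,v),.14)[:2] for u,v in((95,77),(438,67),(455,408),(110,416))]
P=np.array(P); print(P,P.mean(0)); 
for i in range(4):
    d=P[(i+1)%4]-P[i]; print(np.linalg.norm(d),np.degrees(np.arctan2(d[1],d[0])))
for u,v in((204,213),(347,210),(348,270),(205,273)): print('handle',onz(c,*f(u,v),.176)[:2])
print('discL',onz(c,*f(174,338),.04),'R',onz(c,*f(315,335),.035))
print('knob',onz(c,*g(151,90),.275)); print('tip',onz(c,*g(190,406),.225)); print('arm0',onz(c,*g(172,205),.223)); print('arm1',onz(c,*g(182,330),.223))
# box & blue stirrer
print('stirrer front low', onz(c,400/1.4,248/1.4,.3), onz(c,400/1.4,248/1.4,.45))
print('cabinet corner top',[onz(c,535/1.4,310/1.4,z) for z in(.2,.3,.4)])
t=status.state(); print(t['tcp_pos'],Rotation.from_quat(t['orientation']).as_matrix())
```

```text
[[ 0.5681 -0.0844]
 [ 0.5716 -0.2189]
 [ 0.4386 -0.2211]
 [ 0.4363 -0.0879]] [ 0.5037 -0.153 ]
0.13456664357664286 -88.50837311165797
0.13302101099164498 -179.0545491973967
0.13325072511533936 90.98476498726724
0.13183620289284045 1.5147124997060175
handle [ 0.5106 -0.1208]
handle [ 0.5115 -0.1748]
handle [ 0.4889 -0.1746]
handle [ 0.488  -0.1207]
discL [ 0.4732 -0.1256  0.04  ] R [ 0.4745 -0.1857  0.035 ]
knob [0.7839 0.1715 0.275 ]
tip [0.6344 0.1553 0.225 ]
arm0 [0.7414 0.1663 0.223 ]
arm1 [0.6748 0.1602 0.223 ]
stirrer front low [0.5996 0.0078 0.3   ] [0.5676 0.0117 0.45  ]
cabinet corner top [array([ 0.5036, -0.243 ,  0.2   ]), array([ 0.4929, -0.2181,  0.3   ]), array([ 0.4821, -0.1932,  0.4   ])]
[ 0.2437 -0.5748  0.2197] [[ 0.9207  0.3902 -0.0005]
 [ 0.3902 -0.9207  0.0019]
 [ 0.0003 -0.002  -1.    ]]
```

```bash
python3 - <<'E'
from h import *
np.set_printoptions(precision=3,suppress=True)
c=load("top"); s=load("scene")
k=1/1.4
print('knob stirrer',tri((c,440*k,148*k),(s,447*k,99*k)))
print('cab near handle left end',tri((c,598*k,245*k),(s,538*k,257*k)))
print('cab near handle right end',tri((c,712*k,237*k),(s,630*k,290*k)))
print('cab far handle right end',tri((c,662*k,46*k),(s,667*k,203*k)))
print('timer',onz(c,392*k,331*k,.018),'dish',onz(c,532*k,340*k,.01))
print('cab bottom corner',onz(c,525*k,320*k,0),'back',onz(c,484*k,100*k,0))
for z in(.2,.25,.3,.35,.4): print(z,'cab top near-left',onz(c,570*k,300*k,z),'far-left',onz(c,513*k,10*k,z), 'stirrer L/R', onz(c,368*k,240*k,z),onz(c,434*k,245*k,z))
print('bath red bottom',onz(c,272*k,323*k,0),'top',[onz(c,255*k,310*k,z) for z in(.1,.2,.3)])
E
python3 - <<'E'
import cv2; from h import *
s=load("scene")["im"]
cv2.imwrite("pics/sc2.png",cv2.resize(s[30:250,190:410],None,fx=2.7,fy=2.7,interpolation=cv2.INTER_CUBIC))
E
```

```text
knob stirrer (array([ 0.674, -0.042,  0.58 ]), np.float64(0.015321398396073155))
cab near handle left end (array([ 0.598, -0.318,  0.358]), np.float64(0.018077897558246455))
cab near handle right end (array([ 0.605, -0.501,  0.366]), np.float64(0.005075154471836998))
cab far handle right end (array([ 0.94 , -0.445,  0.369]), np.float64(0.006379759201560315))
timer [0.48  0.019 0.018] dish [ 0.459 -0.281  0.01 ]
cab bottom corner [ 0.503 -0.27   0.   ] back [ 1.011 -0.196  0.   ]
0.2 cab top near-left [ 0.522 -0.309  0.2  ] far-left [ 1.111 -0.227  0.2  ] stirrer L/R [0.636 0.065 0.2  ] [ 0.626 -0.058  0.2  ]
0.25 cab top near-left [ 0.516 -0.294  0.25 ] far-left [ 1.079 -0.215  0.25 ] stirrer L/R [0.625 0.064 0.25 ] [ 0.616 -0.054  0.25 ]
0.3 cab top near-left [ 0.51  -0.278  0.3  ] far-left [ 1.046 -0.203  0.3  ] stirrer L/R [0.614 0.062 0.3  ] [ 0.605 -0.05   0.3  ]
0.35 cab top near-left [ 0.503 -0.263  0.35 ] far-left [ 1.013 -0.192  0.35 ] stirrer L/R [0.602 0.061 0.35 ] [ 0.594 -0.046  0.35 ]
0.4 cab top near-left [ 0.497 -0.247  0.4  ] far-left [ 0.981 -0.18   0.4  ] stirrer L/R [0.591 0.059 0.4  ] [ 0.583 -0.042  0.4  ]
bath red bottom [0.499 0.278 0.   ] top [array([0.517, 0.295, 0.1  ]), array([0.506, 0.273, 0.2  ]), array([0.495, 0.252, 0.3  ])]
```

View pics/sc2.png

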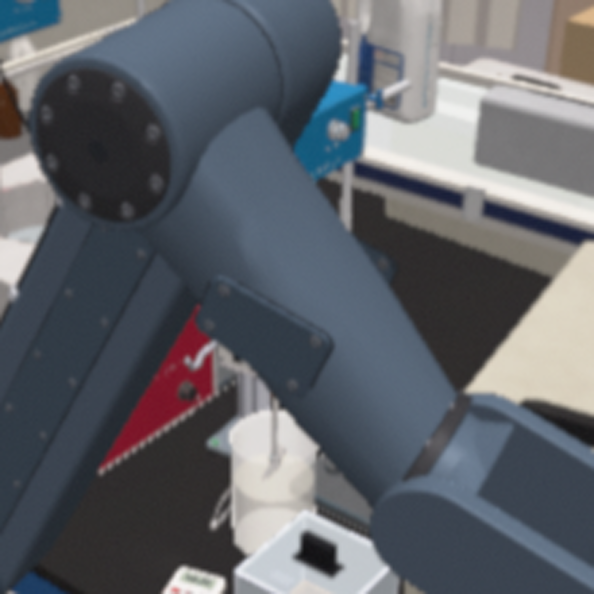

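```bash
cat >> h.py <<'E'
def to(x,y,z,az=None,s=None):
    """grasp point target -> dx,dy,dz cm, roll units"""
    s=s or status.state(); R=Rotation.from_quat(s['orientation']).as_matrix()
    g=s['tcp_pos']+R[:,2]*.003; d=R.T@(np.array([x,y,z])-g)*100
    a=np.degrees(np.arctan2(R[1,0],R[0,0])); r=0 if az is None else ((a-az+180)%360-180)/6
    print('t',round(s['t'],2),'g',g.round(4),'az',a.round(2),'->',d.round(2),'roll',round(r,2),'w',round(s['gripper_width']*1000,1),'F',s['wrist_force'].round(1),'gf',round(s['grip_force'],1))
E
python3 - <<'E'
from h import *
to(.40,-.20,.33,91); to(.5,-.152,.30,91); print(snap('wrist')['xyz'],M(load('wrist')))
E
```

```text
t 0.1 g [ 0.2437 -0.5748  0.2167] az 22.96 -> [ 29.02 -28.43 -11.27] roll -11.34 w 87.2 F [ 0.3 -0.3 -0. ] gf 0.0
t 0.1 g [ 0.2437 -0.5748  0.2167] az 22.96 -> [ 40.1  -28.94  -8.26] roll -11.34 w 87.2 F [ 0.3 -0.3 -0. ] gf 0.0
[ 0.31444706 -0.54579172  0.38411049] [[ 0.38986217 -0.88474534 -0.25540785]
 [-0.92087177 -0.37505898 -0.10642343]
 [-0.00163537  0.27668835 -0.96095832]]
```

>>> apply_moves(
  plan=[
    [[0,0,-11,0],[0,0,-11,-2],[29,-28.4,-11,-11.3],[29,-28.4,-11,-11.3],[29,-28.4,-11,-11.3],[29,-28.4,-11,-11.3],[29,-28.4,-11,-11.3],[29,-28.4,-11,-11.3],[29,-28.4,-11,-11.3],[40.1,-28.9,-10,-11.3]],
  ],
  claw=8.7,
)

```text
t: 1.4
tcp_pos: [0.4553, -0.1724, 0.3255]
orientation: [0.703, 0.711, -0.001, 0.0]
wrist_force: [0.6, -1.7, -0.4]
gripper_width: 0.0872
grip_force: 0.0
```

>>> apply_moves(
  plan=[
    [[0,0,0,0],[0,0,0,0]],
  ],
)

```text
t: 1.65
tcp_pos: [0.4557, -0.1737, 0.3245]
orientation: [0.702, 0.712, -0.0, -0.001]
wrist_force: [-0.2, 0.3, -0.2]
gripper_width: 0.0868
grip_force: 0.0
```

Run:
```python
from h import *
to(.4950,-.1500,.30,91); snap('wrist','w1.png'); snap('scene')
```

```text
t 1.65 g [ 0.4557 -0.1737  0.3215] az 90.82 -> [2.31 3.97 2.14] roll -0.03 w 86.8 F [-0.2  0.3 -0.2] gf 0.0
```

View pics/w1.png

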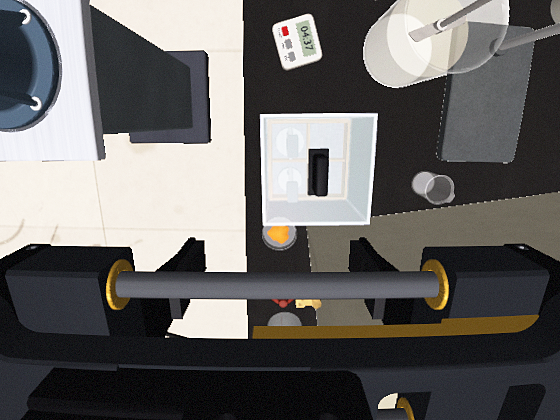

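Run:
```python
from h import *
np.set_printoptions(precision=4,suppress=True)
c=load('wrist'); 
P=np.array([onz(c,u,v,.14)[:2] for u,v in((261,115),(378,113),(370,224),(264,226))]); print(P,P.mean(0))
for i in range(4):
    d=P[(i+1)%4]-P[i]; print(np.linalg.norm(d),np.degrees(np.arctan2(d[1],d[0])))
print(np.array([onz(c,u,v,.176)[:2] for u,v in((312,150),(329,149),(328,194),(312,195))]).mean(0))
```

```text
[[ 0.4369 -0.089 ]
 [ 0.5705 -0.0842]
 [ 0.5741 -0.2181]
 [ 0.4406 -0.2226]] [ 0.5055 -0.1535]
0.13369572663441412 2.0856355887382283
0.1340357757966641 -88.42656877259763
0.13360180516663353 -178.07959792830061
0.13364968805383343 91.6124554475217
[ 0.5023 -0.1482]
```

>>> apply_moves(
  plan=[
    [[2.05,4.9,6,0.15],[2.05,4.9,8,0.15],[2.05,4.9,12,0.15],[2.05,4.9,14,0.15],[2.05,4.9,15,0.15],[2.05,4.9,15.7,0.15],[2.05,4.9,15.7,0.15]],
  ],
)

```text
t: 2.62
tcp_pos: [0.505, -0.1533, 0.1683]
orientation: [0.708, 0.706, 0.0, 0.0]
wrist_force: [-1.1, -0.0, -0.7]
gripper_width: 0.0873
grip_force: 0.0
```

>>> apply_moves(
  plan=[
    [[0,0,0,0],[0,0,0,0],[0,0,0,0],[0,0,0,0],[0,0,0,0],[0,0,0,0],[0,0,0,0]],
  ],
  claw=0,
  newtons=30,
)

```text
t: 3.5
tcp_pos: [0.5049, -0.1528, 0.1679]
orientation: [0.708, 0.706, -0.0, -0.0]
wrist_force: [1.3, 1.1, -0.3]
gripper_width: 0.025
grip_force: 0.0
```

Run:
```python
from h import *
to(.5045,-.1525,.30,91.7)
```

```text
t 3.5 g [ 0.5049 -0.1528  0.1649] az 89.86 -> [  0.03  -0.05 -13.51] roll -0.31 w 25.0 F [ 1.3  1.1 -0.3] gf 0.0
```

>>> apply_moves(
  plan=[
    [[0,0,0,-0.2],[0,0,0,-0.2],[0,0,0,-0.2],[0,0,0,-0.2],[0,0,0,-0.2]],
  ],
)

```text
t: 4.12
tcp_pos: [0.5048, -0.1527, 0.1679]
orientation: [0.701, 0.714, -0.0, -0.0]
wrist_force: [-1.0, 0.2, -0.8]
gripper_width: 0.0132
grip_force: 30.0
```

>>> apply_moves(
  plan=[
    [[0,0,-1,0],[0,0,-3,0],[0,0,-6,0],[0,0,-9,0],[0,0,-12,0],[0,0,-14,0],[0,0,-14.5,0],[0,0,-14.5,0]],
  ],
)

```text
t: 5.12
tcp_pos: [0.5048, -0.1527, 0.3128]
orientation: [0.701, 0.714, 0.0, -0.0]
wrist_force: [-0.7, 0.4, -2.8]
gripper_width: 0.0137
grip_force: 30.0
```

Run:
```python
from h import *
to(.45,-.1525,.31,91); to(.45,.155,.31,91); snap('scene','s3.png',(190,150,410,300),2.7)
```

```text
t 5.12 g [ 0.5048 -0.1527  0.3098] az 91.06 -> [ 0.12 -5.48 -0.02] roll 0.01 w 13.7 F [-0.7  0.4 -2.8] gf 30.0
t 5.12 g [ 0.5048 -0.1527  0.3098] az 91.06 -> [ 3.086e+01 -4.900e+00 -2.000e-02] roll 0.01 w 13.7 F [-0.7  0.4 -2.8] gf 30.0
```

View pics/s3.png

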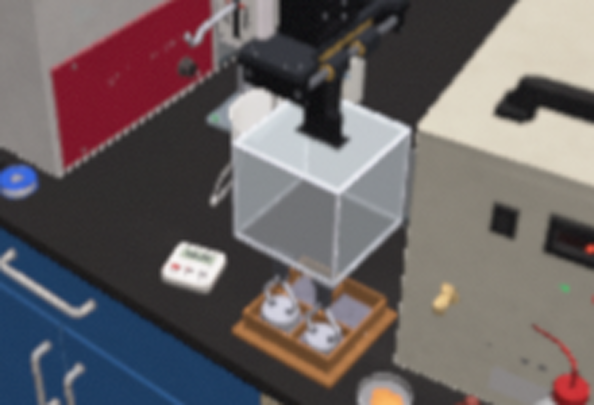

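>>> apply_moves(
  plan=[
    [[0,-2.5,0,0],[2,-5.3,0,0],[6,-5.3,0,0],[11,-5.3,0,0],[16,-5.3,0,0],[21,-5.3,0,0],[26,-5.3,0,0],[30,-4,0,0],[31.2,-1,0,0],[31.2,-0.5,0,0]],
  ],
)

```text
t: 6.42
tcp_pos: [0.4952, 0.16, 0.3117]
orientation: [0.7, 0.714, -0.0, -0.0]
wrist_force: [0.0, -0.9, -3.3]
gripper_width: 0.0136
grip_force: 30.0
```

Run:
```python
from h import *
to(.497,.160,.156,90)
```

```text
t 6.42 g [0.4952 0.16   0.3087] az 91.17 -> [-0.    0.19 15.27] roll 0.2 w 13.6 F [ 0.  -0.9 -3.3] gf 30.0
```

>>> apply_moves(
  plan=[
    [[0,0,3,0],[0,0,7,0],[0,0,11,0],[0,0,13.5,0],[0,0,14.5,0],[0,0,15,0],[0,0,15.3,0],[0,0,15.5,0],[0,0,15.5,0]],
  ],
)

```text
t: 7.55
tcp_pos: [0.4944, 0.1591, 0.1584]
orientation: [0.7, 0.714, 0.0, 0.0]
wrist_force: [0.0, -1.1, -2.5]
gripper_width: 0.0137
grip_force: 30.0
```

>>> apply_moves(
  plan=[
    [[0,0,0,0],[0,0,0,0],[0,0,0,0],[0,0,0,0],[0,0,0,0],[0,0,0,0]],
  ],
  claw=7,
)

```text
t: 8.3
tcp_pos: [0.4942, 0.159, 0.1579]
orientation: [0.701, 0.714, -0.0, -0.0]
wrist_force: [0.0, 0.1, 1.0]
gripper_width: 0.0648
grip_force: 0.0
```

Run:
```python
from h import *
to(.42,-.155,.28,0); to(.42,.155,.28,0)
```

```text
t 8.3 g [0.4942 0.159  0.1549] az 91.06 -> [-31.26  -8.   -12.51] roll 15.18 w 64.8 F [0.  0.1 1. ] gf 0.0
t 8.3 g [0.4942 0.159  0.1549] az 91.06 -> [ -0.27  -7.43 -12.51] roll 15.18 w 64.8 F [0.  0.1 1. ] gf 0.0
```

>>> apply_moves(
  plan=[
    [[0,0,-2.5,0],[0,0,-7,0],[0,-2,-12,1],[-3,-5,-14.5,2.7],[-8,-8,-14.5,4.4],[-13,-8,-14.5,6.1],[-18,-8,-14.5,7.8],[-23,-8,-14.5,9.5],[-28,-8,-14.5,11.2],[-31.3,-8,-14.5,12.9]],
  ],
  claw=6,
)

```text
t: 9.55
tcp_pos: [0.4199, -0.1576, 0.3031]
orientation: [0.993, 0.115, 0.0, 0.0]
wrist_force: [0.2, 0.0, 0.5]
gripper_width: 0.06
grip_force: 0.0
```

>>> apply_moves(
  plan=[
    [[0,0,0,1.6],[0,0,0,2.3],[0,0,0,2.3]],
  ],
)

```text
t: 9.93
tcp_pos: [0.4198, -0.1555, 0.3028]
orientation: [1.0, -0.001, -0.0, -0.0]
wrist_force: [-0.3, -0.5, -0.6]
gripper_width: 0.06
grip_force: 0.0
```

Run:
```python
from h import *
to(.474,-.185,.11,0); snap('wrist','w2.png',(80,60,400,300),2.5); snap('top','t2.png')
```

```text
t 9.93 g [ 0.4198 -0.1555  0.2998] az -0.11 -> [ 5.43  2.95 18.98] roll -0.02 w 60.0 F [-0.3 -0.5 -0.6] gf 0.0
```

View pics/w2.png

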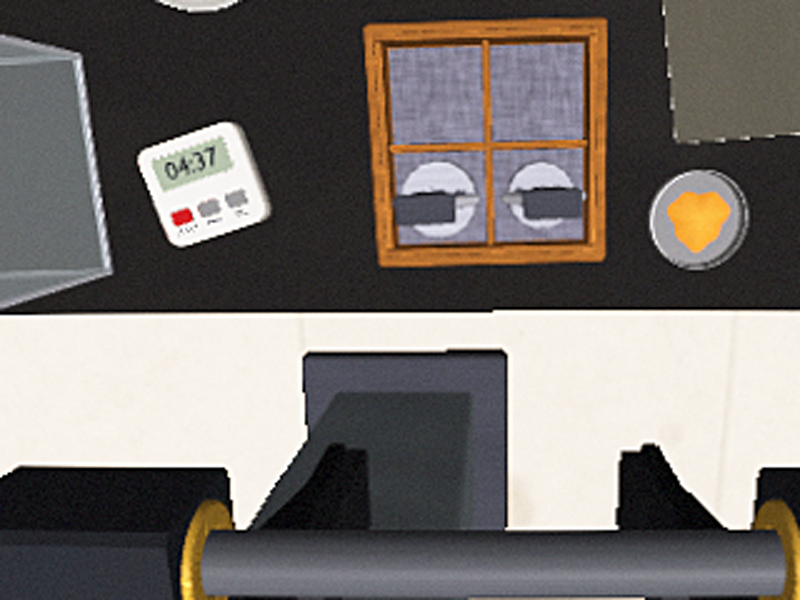

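Run:
```python
from h import *
snap('scene')
w=load('wrist')['im'][110:160,225:325]; t=load('top')['im'][225:252,310:370]; s=load('scene')['im'][240:285,275:340]
print(proj(load('top'),[[.474,-.125,.036],[.474,-.185,.036]]))
W=cv2.resize(w,(800,400),interpolation=cv2.INTER_CUBIC)
S=cv2.resize(s,(290,200),interpolation=cv2.INTER_CUBIC); T=cv2.resize(t,(444,200),interpolation=cv2.INTER_CUBIC)
D=np.zeros((600,800,3),np.uint8); D[:400]=W; D[400:,:290]=S; D[400:,300:744]=T
cv2.imwrite('pics/c3.png',D)
```

```text
[[329.04324852 237.69466521]
 [349.39345258 237.5894637 ]]
```

View pics/c3.png

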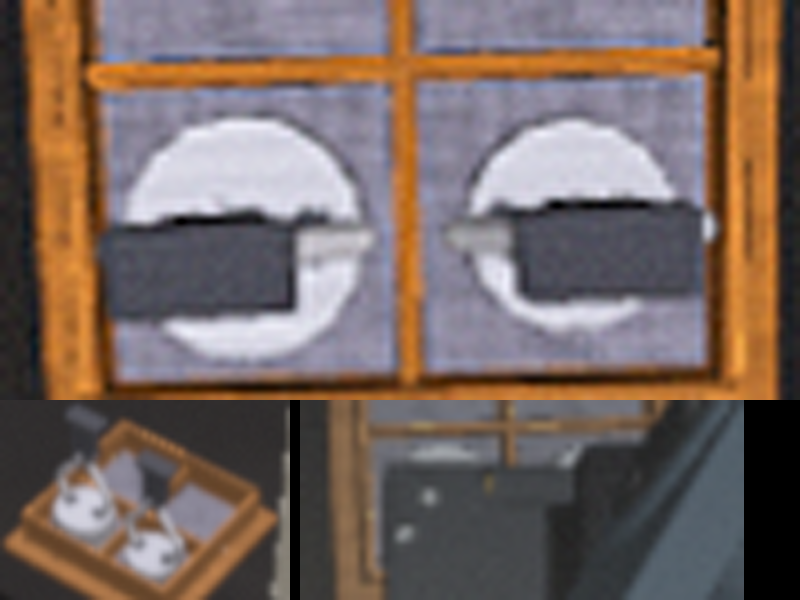

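Run:
```python
from h import *
np.set_printoptions(precision=4,suppress=True)
c=load('wrist'); print(c['intrinsics'],c['xyz'])
f=lambda u,v:(225+(u+.5)/8-.5,110+(v+.5)/8-.5)
for k,(D,h,H) in {1:(34,12,100),2:(39,18,106),3:(44,26,114),4:(49,36,124)}.items():
  for n,dl,dr,tl,tr,dt,db,tt,tb,yt in(('L',125,362,102,297,118,358,222,315,0),('R',468,685,517,705,118,330,205,300,0)):
    z=.01+h/1000; zt=.01+H/1000
    a=onz(c,*f(dl,238),z);b=onz(c,*f(dr,238),z);p=onz(c,*f(tl,(tt+tb)/2),zt);q=onz(c,*f(tr,(tt+tb)/2),zt)
    v1=onz(c,*f((dl+dr)/2,dt),z); v2=onz(c,*f((dl+dr)/2,db),z)
    print(k,n,'disc w',round(1e3*(a-b)[1],1),'/',D,'vert',round(1e3*(v1-v2)[0],1),'ctr',((a+b)/2)[1].round(4),((v1+v2)/2)[0].round(4),'T w',round(1e3*(p-q)[1],1),'ctr',((p+q)/2)[:2], 'xthick',round(1e3*(onz(c,*f(tl,tt),zt)-onz(c,*f(tl,tb),zt))[0],1))
```

```text
[[294.4802   0.     276.8785]
 [  0.     294.4802 207.8297]
 [  0.       0.       1.    ]] [ 0.4965 -0.1559  0.4673]
1 L disc w 43.9 / 34 vert 43.6 ctr -0.1235 0.4735 T w 29.1 ctr [ 0.4738 -0.1233] xthick 13.6
1 R disc w 40.2 / 34 vert 38.4 ctr -0.1852 0.4759 T w 28.0 ctr [ 0.476  -0.1845] xthick 13.9
2 L disc w 43.3 / 39 vert 43.0 ctr -0.124 0.4738 T w 28.6 ctr [ 0.4742 -0.1238] xthick 13.4
2 R disc w 39.6 / 39 vert 37.9 ctr -0.1848 0.4762 T w 27.5 ctr [ 0.4764 -0.1841] xthick 13.7
3 L disc w 42.5 / 44 vert 42.2 ctr -0.1246 0.4742 T w 27.9 ctr [ 0.4747 -0.1246] xthick 13.1
3 R disc w 38.9 / 44 vert 37.2 ctr -0.1843 0.4766 T w 26.9 ctr [ 0.4768 -0.1834] xthick 13.3
4 L disc w 41.5 / 49 vert 41.3 ctr -0.1253 0.4747 T w 27.1 ctr [ 0.4753 -0.1255] xthick 12.7
4 R disc w 38.0 / 49 vert 36.4 ctr -0.1836 0.477 T w 26.1 ctr [ 0.4774 -0.1826] xthick 13.0
```

Run:
```python
from h import *
np.set_printoptions(precision=4,suppress=True)
c=load('wrist'); f=lambda u,v:(80+(u+.5)/2.5-.5,60+(v+.5)/2.5-.5)
for z in (0,.01,.05): print(z,onz(c,*f(677,142),z),onz(c,*f(664,0),z),onz(c,*f(799,132),z))
# bay corners at tray top: outer tray corners
for p in((372,30),(603,22),(603,258),(380,264)): print(onz(c,*f(*p),.01))
```

```text
0 [ 0.507  -0.2687  0.    ] [ 0.588  -0.2567  0.    ] [ 0.5138 -0.3441  0.    ]
0.01 [ 0.5068 -0.2663  0.01  ] [ 0.586  -0.2545  0.01  ] [ 0.5134 -0.3401  0.01  ]
0.05 [ 0.5059 -0.2566  0.05  ] [ 0.5782 -0.2459  0.05  ] [ 0.512 -0.324  0.05 ]
[ 0.5697 -0.0862  0.01  ]
[ 0.5737 -0.2197  0.01  ]
[ 0.4371 -0.2242  0.01  ]
[ 0.4337 -0.0856  0.01  ]
```

>>> apply_moves(
  plan=[
    [[2,1.5,1,0.6],[5.2,2.9,3,1.15],[5.2,2.9,7,1.15],[5.2,2.9,11,1.15],[5.2,2.9,14,1.15],[5.2,2.9,17,1.15],[5.2,2.9,18.5,1.15],[5.2,2.9,19.3,1.15],[5.2,2.9,19.7,1.15],[5.2,2.9,19.7,1.15]],
  ],
  claw=4.4,
)

```text
t: 11.32
tcp_pos: [0.4723, -0.1847, 0.1064]
orientation: [0.998, -0.061, 0.0, 0.0]
wrist_force: [-0.2, 0.3, 0.9]
gripper_width: 0.044
grip_force: 0.0
```

Run:
```python
from h import *
to(.472,-.1845,.102,-7); snap('wrist','w4.png',(80,60,480,360),2)
```

```text
t 11.32 g [ 0.4723 -0.1847  0.1034] az -7.02 -> [-0.04 -0.02  0.14] roll -0.0 w 44.0 F [-0.2  0.3  0.9] gf 0.0
```

View pics/w4.png

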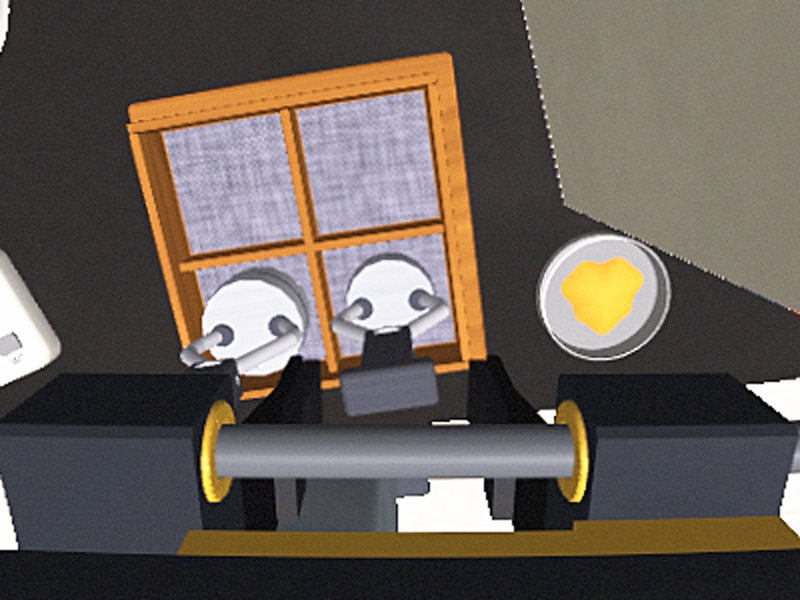

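>>> apply_moves(
  plan=[
    [[0,0,0.1,0],[0,0,0.1,0],[0,0,0.1,0],[0,0,0.1,0],[0,0,0.1,0],[0,0,0.1,0],[0,0,0.1,0]],
  ],
  claw=0,
  newtons=35,
)

```text
t: 12.25
tcp_pos: [0.4722, -0.1846, 0.1052]
orientation: [0.998, -0.061, 0.0, 0.0]
wrist_force: [0.5, 0.6, 5.6]
gripper_width: 0.0274
grip_force: 35.0
```

>>> apply_moves(
  plan=[
    [[0,0,-0.5,0],[0,0,-1,0]],
  ],
)

```text
t: 12.5
tcp_pos: [0.4713, -0.1843, 0.1146]
orientation: [0.998, -0.061, -0.001, -0.0]
wrist_force: [0.5, -0.1, -2.1]
gripper_width: 0.0272
grip_force: 35.0
```

Run:
```python
from h import *
to(.46,-.18,.22,0)
```

```text
t 12.5 g [ 0.4713 -0.1843  0.1116] az -7.03 -> [ -1.19  -0.29 -10.84] roll -1.17 w 27.2 F [ 0.5 -0.1 -2.1] gf 35.0
```

>>> apply_moves(
  plan=[
    [[0,0,-2,0],[0,0,-6,0],[-1,0,-10.5,0],[-2.1,0.3,-15,0],[-2.5,-3,-17.3,0],[-3,-7.5,-17.3,-0.5],[-3.6,-12.5,-17.3,-1],[-4.2,-17.5,-17.3,-1.5],[-4.8,-22.5,-17.3,-2],[-5.5,-27.5,-17.3,-2.2]],
  ],
)

```text
t: 13.75
tcp_pos: [0.4504, 0.0966, 0.2878]
orientation: [0.999, 0.054, -0.0, 0.0]
wrist_force: [0.4, 1.7, -2.0]
gripper_width: 0.0275
grip_force: 35.0
```

Run:
```python
from h import *
to(.56,.155,.285,6)
```

```text
t 13.75 g [0.4504 0.0966 0.2848] az 6.2 -> [11.53 -4.62 -0.03] roll 0.03 w 27.5 F [ 0.4  1.7 -2. ] gf 35.0
```

>>> apply_moves(
  plan=[
    [[2,-2,0,0],[5,-4,0,0],[8.5,-4.6,0,0],[11.5,-4.6,0,0],[11.5,-4.6,0,0],[11.5,-4.6,0,0]],
  ],
)

```text
t: 14.5
tcp_pos: [0.5587, 0.153, 0.2871]
orientation: [0.999, 0.054, -0.002, 0.0]
wrist_force: [-0.8, 0.4, -2.7]
gripper_width: 0.0271
grip_force: 35.0
```

Run:
```python
from h import *
snap('wrist'); snap('top'); snap('scene'); to(.56,.155,.285,6)
w=load('wrist')['im']; t=load('top')['im']; s=load('scene')['im']
print(proj(load('wrist'),[[.634,.155,.225],[.651,.157,.209],[.741,.166,.223]]),proj(load('scene'),[[.634,.155,.225]]),proj(load('top'),[[.634,.155,.225]]))
D=np.zeros((600,800,3),np.uint8); D[:600,:540]=cv2.resize(w[0:300,140:410],None,fx=2,fy=2,interpolation=cv2.INTER_CUBIC)
D[:300,545:795]=cv2.resize(t[140:200,195:245],None,fx=5,fy=5,interpolation=cv2.INTER_CUBIC)
D[305:600,545:795]=cv2.resize(s[120:179,230:280],(250,295),interpolation=cv2.INTER_CUBIC)
cv2.imwrite('pics/m5.png',D)
```

```text
t 14.65 g [0.5594 0.1531 0.2849] az 6.16 -> [ 0.08 -0.19 -0.01] roll 0.03 w 27.0 F [-0.  -0.1 -2.9] gf 35.0
[[284.51514386 125.23635663]
 [283.91519599 102.55256542]
 [286.02469004 -36.3102932 ]] [[259.42120439 162.45429227]] [[227.40520506 170.32481305]]
```

View pics/m5.png

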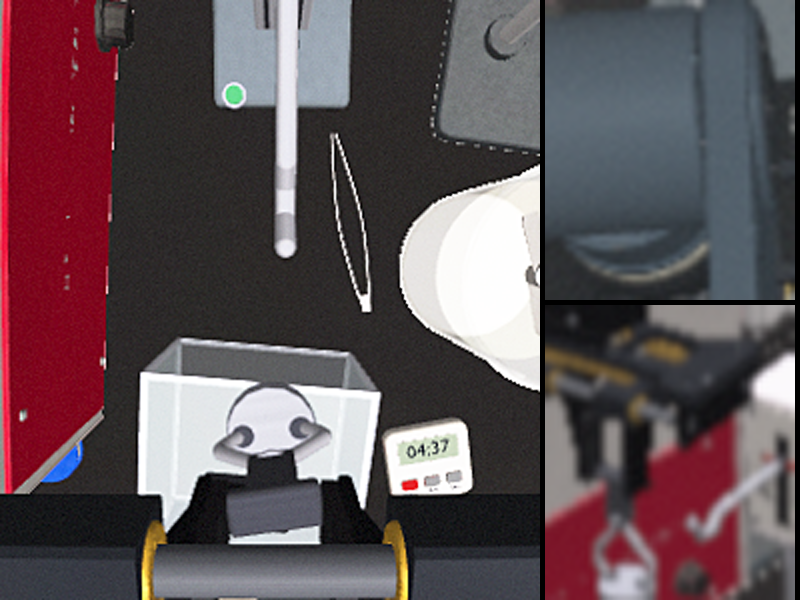

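Run:
```python
from h import *
np.set_printoptions(precision=4,suppress=True)
c=load('wrist'); f=lambda u,v:(140+(u+.5)/2-.5,(v+.5)/2-.5)
tip=onz(c,*f(286,247),.222); b0=onz(c,*f(285.5,170),.219); b1=onz(c,*f(287,5),.219); seat=onz(c,*f(285.5,203),.209)
print('tip',tip,'seat',seat,'bar',b0,b1)
for a in(tip,b0): d=b1-a; print('az',np.degrees(np.arctan2(d[1],d[0])))
s=load('scene'); g=lambda u,v:(230+(u-545+.5)/5-.5,120+(v-305+.5)/5-.5)
print('tri tip',tri((c,*f(286,247)),(s,*g(692,520))))
zt=.2849-.0012+.015; A=onz(c,*f(228,490),zt);B=onz(c,*f(321,483),zt);C=onz(c,*f(231,536),zt);E=onz(c,*f(323,528),zt)
d=A-B; print('T',A,B,C,E,'az T',np.degrees(np.arctan2(d[1],d[0]))-90,np.linalg.norm(d), 'ctr',(A+B+C+E)/4)
d=C-E;print(np.degrees(np.arctan2(d[1],d[0]))-90)
d=onz(c,*f(271,395),.2);print('disc ctr?', onz(c,*f(271,426),.2849-.0922+.018))
```

```text
tip [0.6353 0.1564 0.222 ] seat [0.6518 0.1582 0.209 ] bar [0.6628 0.1596 0.219 ] [0.718  0.1653 0.219 ]
az 6.102555260428405
az 5.818680532511483
tri tip (array([0.6348, 0.1569, 0.2233]), np.float64(0.0013162113666136486))
T [0.5684 0.1667 0.2987] [0.5733 0.1411 0.2987] [0.5542 0.1647 0.2987] [0.5595 0.1387 0.2987] az T 10.789330986557346 0.026121925601506835 ctr [0.5638 0.1528 0.2987]
11.646337568076035
disc ctr? [0.5611 0.1543 0.2107]
```

>>> apply_moves(
  plan=[
    [[1.2,0.2,0.8,0.4],[2.5,0.35,1.7,0.86],[2.5,0.35,1.7,0.86],[3.7,0.35,1.7,0.86],[4.9,0.35,1.7,0.86],[6,0.35,1.7,0.86],[7,0.35,1.7,0.86],[8,0.35,1.7,0.86],[8.8,0.35,1.7,0.86],[8.8,0.35,1.7,0.86]],
  ],
)

```text
t: 15.9
tcp_pos: [0.6489, 0.1592, 0.2707]
orientation: [1.0, 0.009, 0.0, 0.0]
wrist_force: [-0.0, -0.5, -2.4]
gripper_width: 0.0274
grip_force: 35.0
```

Run:
```python
from h import *
to(.6475,.159,.268,1); to(.6475,.159,.228,1)
snap('scene')
```

```text
t 15.9 g [0.6489 0.1592 0.2677] az 1.0 -> [-0.14  0.02 -0.03] roll 0.0 w 27.4 F [-0.  -0.5 -2.4] gf 35.0
t 15.9 g [0.6489 0.1592 0.2677] az 1.0 -> [-0.14  0.02  3.97] roll 0.0 w 27.4 F [-0.  -0.5 -2.4] gf 35.0
```

>>> apply_moves(
  plan=[
    [[-0.1,0,1,0],[-0.1,0,2,0],[-0.1,0,2.7,0],[-0.1,0,3.2,0],[-0.1,0,3.6,0],[-0.1,0,3.9,0],[-0.1,0,4.1,0],[-0.1,0,4.1,0],[-0.1,0,4.1,0]],
  ],
)

```text
t: 17.08
tcp_pos: [0.6475, 0.159, 0.2303]
orientation: [1.0, 0.009, 0.0, 0.0]
wrist_force: [-0.7, -2.3, 1.2]
gripper_width: 0.0275
grip_force: 35.0
```

>>> apply_moves(
  plan=[
    [[0,0,-0.2,0],[0,0,-0.4,0],[0,0,-0.4,0]],
  ],
)

```text
t: 17.45
tcp_pos: [0.6474, 0.1591, 0.2342]
orientation: [1.0, 0.009, 0.0, 0.0]
wrist_force: [-1.3, -2.9, 0.7]
gripper_width: 0.0271
grip_force: 35.0
```

>>> apply_moves(
  plan=[
    [[0,0,0,0],[0,0,0,0],[0,0,0,0],[0,0,-1,0],[0,0,-2,0],[0,0,-3.5,0],[0,0,-4.5,0],[0,0,-4.5,0]],
  ],
  claw=5,
)

```text
t: 18.45
tcp_pos: [0.648, 0.1593, 0.2807]
orientation: [1.0, 0.009, 0.002, -0.0]
wrist_force: [0.1, -0.1, -0.2]
gripper_width: 0.0499
grip_force: 0.0
```

>>> apply_moves(
  plan=[
    [[0,0,0,0],[0,0,0,0],[0,0,0,0],[0,0,0,0],[0,0,0,0],[0,0,0,0],[0,0,0,0],[0,0,0,0],[0,0,0,0],[0,0,0,0]],
  ],
)

```text
t: 19.7
tcp_pos: [0.6473, 0.1592, 0.279]
orientation: [1.0, 0.009, 0.0, -0.0]
wrist_force: [0.2, -0.0, 1.0]
gripper_width: 0.0501
grip_force: 0.0
```

>>> apply_moves(
  plan=[
    [[0,0,0,0],[0,0,0,0],[0,0,0,0],[0,0,0,0],[0,0,0,0],[0,0,0,0],[0,0,0,0],[0,0,0,0],[0,0,0,0],[0,0,0,0]],
  ],
)

```text
t: 20.95
tcp_pos: [0.6473, 0.1592, 0.2789]
orientation: [1.0, 0.009, -0.0, -0.0]
wrist_force: [0.0, 0.4, -0.2]
gripper_width: 0.0499
grip_force: 0.0
```

Run:
```python
from h import *
to(.6475,.159,.268,6); snap('wrist'); snap('scene'); snap('top')
w=load('wrist')['im']; t=load('top')['im']; s=load('scene')['im']
p=proj(load('scene'),[[.652,.158,.2]])[0].astype(int); print(p, proj(load('wrist'),[[.652,.158,.24]]))
D=np.zeros((600,800,3),np.uint8); D[:600,:480]=cv2.resize(w[60:360,160:400],None,fx=2,fy=2,interpolation=cv2.INTER_CUBIC)
D[:300,485:785]=cv2.resize(s[p[1]-30:p[1]+30,p[0]-30:p[0]+30],None,fx=5,fy=5,interpolation=cv2.INTER_CUBIC)
D[305:585,485:795]=cv2.resize(t[170:240,195:272],(310,280),interpolation=cv2.INTER_CUBIC)
cv2.imwrite('pics/m6.png',D)
```

```text
t 20.95 g [0.6473 0.1592 0.2759] az 1.0 -> [0.02 0.02 0.79] roll -0.83 w 49.9 F [ 0.   0.4 -0.2] gf 0.0
[262 166] [[278.14971526 225.40310137]]
```

View pics/m6.png

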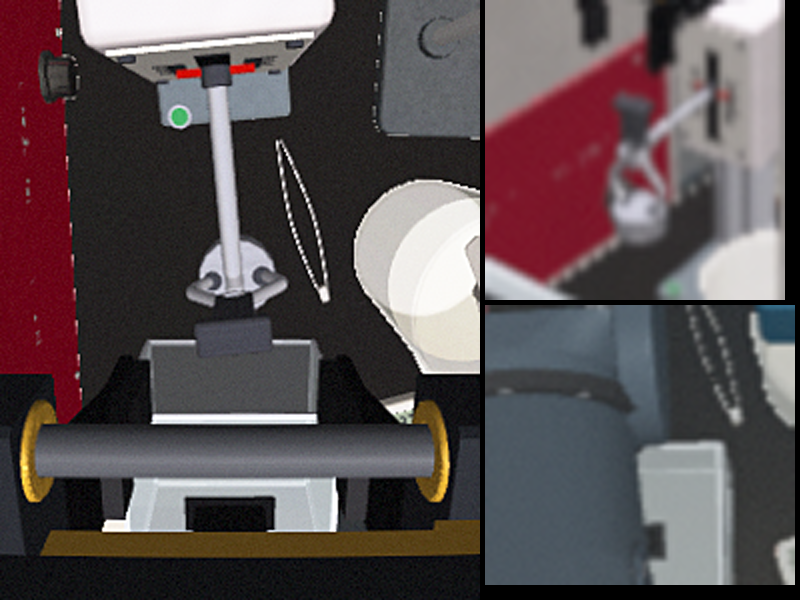

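>>> apply_moves(
  plan=[
    [[0,0,0,0],[0,0,0,0],[0,0,0,0],[0,0,0,0],[0,0,0,0],[0,0,0,0],[0,0,0,0],[0,0,0,0]],
  ],
)

```text
t: 22.1
tcp_pos: [0.6473, 0.1592, 0.279]
orientation: [1.0, 0.009, 0.0, -0.0]
wrist_force: [0.3, 0.2, 0.4]
gripper_width: 0.0499
grip_force: 0.0
```

Run:
```python
from h import *
np.set_printoptions(precision=4,suppress=True)
a=load('wrist')['im'].astype(int); c=snap('wrist'); c=load('wrist'); b=c['im'].astype(int); print('motion',abs(a-b)[60:250,230:320].mean(),abs(a-b)[60:250,130:200].mean())
f=lambda u,v:(160+(u+.5)/2-.5,60+(v+.5)/2-.5)
P=[onz(c,*f(*p),.240) for p in((194,324),(270,317),(271,350),(197,357))]
for p in P: print(p)
print('ctr',np.mean(P,0)); d=P[0]-P[1]; print('az',np.degrees(np.arctan2(d[1],d[0]))-90,np.linalg.norm(d)); d=P[3]-P[2]; print('az',np.degrees(np.arctan2(d[1],d[0]))-90)
x,y=np.mean(P,0)[:2]; to(x,y,.226,6)
```

```text
motion 3.3614619883040935 4.1225062656641605
[0.6546 0.1736 0.24  ]
[0.6577 0.146  0.24  ]
[0.6449 0.1452 0.24  ]
[0.6417 0.1726 0.24  ]
ctr [0.6497 0.1594 0.24  ]
az 6.521234221396696 0.027782713252013064
az 6.76810597583578
t 22.15 g [0.6473 0.1592 0.276 ] az 1.0 -> [ 0.24 -0.01  5.  ] roll -0.83 w 49.8 F [ 0.1  0.8 -0.8] gf 0.0
```

>>> apply_moves(
  plan=[
    [[0.2,0,1.5,-0.9],[0.25,0,3,-0.9],[0.25,0,4,-0.9],[0.25,0,4.6,-0.9],[0.25,0,5,-0.9],[0.25,0,5,-0.9]],
  ],
)

```text
t: 22.9
tcp_pos: [0.6498, 0.1593, 0.2289]
orientation: [0.998, 0.056, -0.0, -0.0]
wrist_force: [1.0, -0.3, 0.2]
gripper_width: 0.0497
grip_force: 0.0
```

>>> apply_moves(
  plan=[
    [[0,0,0,0],[0,0,0,0],[0,0,0,0],[0,0,0,0],[0,0,0,0],[0,0,0,0],[0,0,0,0]],
  ],
  claw=0,
)

```text
t: 23.78
tcp_pos: [0.6499, 0.1593, 0.229]
orientation: [0.998, 0.056, 0.0, -0.0]
wrist_force: [0.2, 1.0, 0.2]
gripper_width: 0.0273
grip_force: 35.0
```

Run:
```python
from h import *
to(.6497,.1594,.268,6.5)
```

```text
t 23.77 g [0.6499 0.1593 0.226 ] az 6.4 -> [-0.01 -0.01 -4.2 ] roll -0.02 w 27.3 F [0.2 1.  0.2] gf 35.0
```

>>> apply_moves(
  plan=[
    [[0,0,-1.2,0],[0,0,-2.6,0],[0,0,-3.8,0],[0,0,-4.2,0],[-1.2,0,-4.2,0],[-2.8,0,-4.2,0],[-4.5,0,-4.2,0],[-6.3,0,-4.2,0],[-8,0,-5,0],[-10,0,-6,0]],
  ],
)

```text
t: 25.02
tcp_pos: [0.549, 0.1479, 0.2891]
orientation: [0.998, 0.056, -0.001, 0.0]
wrist_force: [-0.5, 0.7, -2.4]
gripper_width: 0.0271
grip_force: 35.0
```

Run:
```python
from h import *
to(.45,.12,.285,2);to(.45,-.12,.285,2);to(.533,-.123,.25,2)
```

```text
t 25.02 g [0.549  0.1479 0.2861] az 6.4 -> [-10.15   1.67   0.12] roll 0.73 w 27.1 F [-0.5  0.7 -2.4] gf 35.0
t 25.02 g [0.549  0.1479 0.2861] az 6.4 -> [-12.82  25.52   0.12] roll 0.73 w 27.1 F [-0.5  0.7 -2.4] gf 35.0
t 25.02 g [0.549  0.1479 0.2861] az 6.4 -> [-4.61 26.74  3.61] roll 0.73 w 27.1 F [-0.5  0.7 -2.4] gf 35.0
```

>>> apply_moves(
  plan=[
    [[-4,0,0,0],[-8,1,0,0.2],[-10.5,4,0,0.4],[-11,8.5,0,0.7],[-11.5,13,0,0.7],[-12,17.5,0,0.7],[-12.5,22,0,0.7],[-12,25.5,0,0.7],[-8.5,26.5,1.5,0.7],[-4.6,26.8,3.6,0.7]],
  ],
)

```text
t: 26.28
tcp_pos: [0.5353, -0.1248, 0.2539]
orientation: [1.0, 0.018, 0.001, 0.001]
wrist_force: [0.0, 0.9, -1.4]
gripper_width: 0.0271
grip_force: 35.0
```

>>> apply_moves(
  plan=[
    [[0,0,0,0],[0,0,0,0]],
  ],
)

```text
t: 26.52
tcp_pos: [0.5337, -0.1229, 0.253]
orientation: [1.0, 0.019, -0.001, -0.0]
wrist_force: [0.4, 0.6, -2.5]
gripper_width: 0.027
grip_force: 35.0
```

Run:
```python
from h import *
to(.533,-.123,.103,2); snap('wrist'); c=load('wrist')
for P in ([.5331+.0275,-.1231+.0275,.036],[.5331+.0275,-.1231-.0275,.028]): print(proj(c,P))
```

```text
t 26.52 g [ 0.5337 -0.1229  0.25  ] az 2.23 -> [-5.00e-02  1.00e-02  1.47e+01] roll 0.04 w 27.0 F [ 0.4  0.6 -2.5] gf 35.0
[[256.30592446 162.11669738]]
[[298.36846376 162.94673069]]
```

>>> apply_moves(
  plan=[
    [[0,0,3,0],[0,0,6.5,0],[0,0,10,0],[0,0,12.5,0],[0,0,13.7,0],[0,0,14.3,0],[0,0,14.6,0],[0,0,14.7,0],[0,0,14.7,0]],
  ],
)

```text
t: 27.7
tcp_pos: [0.535, -0.1235, 0.1065]
orientation: [1.0, 0.019, 0.001, 0.0]
wrist_force: [0.3, 0.5, -2.9]
gripper_width: 0.0273
grip_force: 35.0
```

Run:
```python
from h import *
to(.533,-.123,.102,2)
```

```text
t 27.7 g [ 0.535  -0.1235  0.1035] az 2.21 -> [-0.2  -0.06  0.15] roll 0.03 w 27.3 F [ 0.3  0.5 -2.9] gf 35.0
```

>>> apply_moves(
  plan=[
    [[0,0,0.1,0],[0,0,0.15,0],[0,0,0.2,0],[0,0,0.2,0]],
  ],
)

```text
t: 28.2
tcp_pos: [0.5345, -0.1234, 0.1039]
orientation: [1.0, 0.019, -0.0, -0.0]
wrist_force: [-0.6, -0.5, -2.3]
gripper_width: 0.0273
grip_force: 35.0
```

Run:
```python
from h import *
to(.533,-.123,.102,2)
```

```text
t 28.2 g [ 0.5345 -0.1234  0.1009] az 2.2 -> [-0.15 -0.04 -0.11] roll 0.03 w 27.3 F [-0.6 -0.5 -2.3] gf 35.0
```

>>> apply_moves(
  plan=[
    [[0,0,0.1,0],[0,0,0.2,0],[0,0,0.3,0],[0,0,0.3,0],[0,0,0.3,0]],
  ],
)

```text
t: 28.82
tcp_pos: [0.5353, -0.1237, 0.1018]
orientation: [1.0, 0.019, 0.001, 0.0]
wrist_force: [-0.0, 0.1, 6.0]
gripper_width: 0.0273
grip_force: 35.0
```

>>> apply_moves(
  plan=[
    [[0,0,-0.15,0],[0,0,-0.15,0],[0,0,-0.15,0],[0,0,-0.15,0],[0,0,-0.15,0],[0,0,-2,0],[0,0,-5,0],[0,0,-8,0],[-3,0,-10,0],[-6,0,-10,0]],
  ],
  claw=4.4,
)

```text
t: 30.08
tcp_pos: [0.4752, -0.1262, 0.2026]
orientation: [1.0, 0.02, 0.002, 0.001]
wrist_force: [-0.1, 0.3, -0.9]
gripper_width: 0.0439
grip_force: 0.0
```

>>> apply_moves(
  plan=[
    [[-4,0,-6,0],[-6,0,-9,0],[-6,0,-9,0],[-6,0,-9,0]],
  ],
)

```text
t: 30.58
tcp_pos: [0.4147, -0.1279, 0.2906]
orientation: [1.0, 0.019, 0.0, -0.0]
wrist_force: [-0.3, -0.1, -0.7]
gripper_width: 0.0439
grip_force: 0.0
```

Run:
```python
from h import *
np.set_printoptions(precision=1,suppress=True)
to(.4745,-.1246,.110,1.8); snap('wrist'); c=load('wrist'); im=c['im']
for n,x,y,z in(('w2',.535,-.1235,.116),('w3',.4745,-.1246,.124)):
    P=[[x+a,y+b,z] for a,b in((7,14),(7,-14),(-7,-14),(-7,14))]
    P=[[x+a/1000,y+b/1000,z] for a,b in((7,14),(7,-14),(-7,-14),(-7,14))]
    print(n,proj(c,P))
p=proj(c,[[.505,-.1235,.12]])[0].astype(int); print(p)
x0,y0=max(p[0]-100,0),max(p[1]-90,0)
cv2.imwrite('pics/m7.png',cv2.resize(im[y0:y0+150,x0:x0+200],None,fx=4,fy=4,interpolation=cv2.INTER_CUBIC)); print(x0,y0)
```

```text
t 30.57 g [ 0.4 -0.1  0.3] az 2.19 -> [ 6.  -0.1 17.8] roll 0.06 w 43.9 F [-0.3 -0.1 -0.7] gf 0.0
w2 [[263.9  74.4]
 [289.9  75.5]
 [289.3  89.2]
 [263.5  88.1]]
w3 [[263.  132.2]
 [288.6 133.2]
 [288.  146.1]
 [262.7 145.1]]
[275 110]
175 20
```

Run:
```python
from h import *
c=load('wrist'); im=c['im']
g=im.max(2)
for n,x,y,w,h,z in(('w2',245,60,65,45,.116),('w3',245,115,65,50,.124)):
    r=(g[y:y+h,x:x+w]<100).astype(np.uint8)
    k,l,s,ct=cv2.connectedComponentsWithStats(r)
    for i in range(1,k):
        if s[i,4]>80: 
            u,v=ct[i]+[x,y]; m=np.argwhere(l==i)[:,::-1].astype(np.float32); print(n,s[i],(u,v),onz(c,u,v,z).round(4),cv2.minAreaRect(m))
```

```text
w2 [  0   0  65  45 355] (np.float64(267.37464788732393), np.float64(69.1774647887324)) [ 0.5475 -0.1131  0.116 ] ((32.0, 22.0), (44.0, 64.0), 90.0)
w2 [11 10 43  3 97] (np.float64(275.0), np.float64(71.20618556701031)) [ 0.5457 -0.1213  0.116 ] ((32.0, 11.0), (42.0, 2.0), 0.0)
w2 [ 21  14  26  20 408] (np.float64(278.5269607843137), np.float64(82.56372549019608)) [ 0.5343 -0.1255  0.116 ] ((33.5, 23.5), (19.0, 25.0), 90.0)
w3 [  0   0  62  50 213] (np.float64(254.62910798122067), np.float64(146.71361502347418)) [ 0.4654 -0.1017  0.124 ] ((30.499996185302734, 24.499996185302734), (60.99999237060547, 48.99999237060547), -0.0)
w3 [ 16  18  28  13 304] (np.float64(274.9375), np.float64(138.80263157894737)) [ 0.4749 -0.1239  0.124 ] ((29.5, 24.0), (27.0, 12.0), -0.0)
```

>>> apply_moves(
  plan=[
    [[3,-0.1,2,0],[6,-0.15,4,0],[6,-0.15,8,0],[6,-0.15,12,0],[6,-0.15,15,0],[6,-0.15,16.7,0],[6,-0.15,17.3,0],[6,-0.15,17.6,0],[6,-0.15,17.7,0],[6,-0.15,17.7,0]],
  ],
)

```text
t: 31.88
tcp_pos: [0.475, -0.1243, 0.1145]
orientation: [1.0, 0.019, 0.001, 0.0]
wrist_force: [0.5, -0.4, -0.2]
gripper_width: 0.044
grip_force: 0.0
```

>>> apply_moves(
  plan=[
    [[0,0,0,0],[0,0,0,0],[0,0,0,0],[0,0,0,0],[0,0,0,0],[0,0,0,0]],
  ],
  claw=0,
  newtons=40,
)

```text
t: 32.62
tcp_pos: [0.4748, -0.1242, 0.1142]
orientation: [1.0, 0.019, 0.0, 0.0]
wrist_force: [0.1, 0.3, 4.9]
gripper_width: 0.0275
grip_force: 40.0
```

>>> apply_moves(
  plan=[
    [[0,0,-0.5,0],[0,0,-1.5,0]],
  ],
)

```text
t: 32.88
tcp_pos: [0.4737, -0.1238, 0.1285]
orientation: [1.0, 0.019, -0.001, -0.001]
wrist_force: [0.0, 0.5, -2.1]
gripper_width: 0.0269
grip_force: 40.0
```

Run:
```python
from h import *
to(.45,-.12,.29,2); to(.45,.10,.29,6); to(.565,.152,.285,6)
```

```text
t 32.88 g [ 0.4737 -0.1238  0.1255] az 2.2 -> [ -2.39  -0.49 -16.44] roll 0.03 w 26.9 F [ 0.   0.5 -2.1] gf 40.0
t 32.88 g [ 0.4737 -0.1238  0.1255] az 2.2 -> [ -1.54 -22.48 -16.42] roll -0.63 w 26.9 F [ 0.   0.5 -2.1] gf 40.0
t 32.88 g [ 0.4737 -0.1238  0.1255] az 2.2 -> [ 10.15 -27.23 -15.94] roll -0.63 w 26.9 F [ 0.   0.5 -2.1] gf 40.0
```

>>> apply_moves(
  plan=[
    [[0,0,-3,0],[-1,0,-7,0],[-2.2,-0.5,-11.5,0],[-2.4,-1,-15.5,0],[-2.2,-4.5,-16.5,0],[-2,-9.5,-16.5,-0.2],[-1.8,-14.5,-16.5,-0.4],[-1.6,-19.5,-16.5,-0.65],[-0.5,-23.5,-16.4,-0.65],[2.5,-26,-16,-0.65]],
  ],
)

```text
t: 34.12
tcp_pos: [0.4875, 0.1385, 0.2891]
orientation: [0.999, 0.054, -0.001, 0.0]
wrist_force: [0.9, -0.9, -3.2]
gripper_width: 0.0272
grip_force: 40.0
```

>>> apply_moves(
  plan=[
    [[2.5,-0.8,0,0],[5.5,-1,0,0],[7,-1,0,0],[7,-1,0,0],[7,-1,0,0]],
  ],
)

```text
t: 34.75
tcp_pos: [0.5564, 0.1536, 0.2886]
orientation: [0.999, 0.053, -0.001, 0.0]
wrist_force: [0.4, -0.4, -3.1]
gripper_width: 0.0274
grip_force: 40.0
```

Run:
```python
from h import *
np.set_printoptions(precision=4,suppress=True)
to(.6519,.1583,.269,6); to(.589,.1515,.269,6)
snap('wrist'); c=load('wrist'); im=c['im']; g=im.min(2)
# hook tip: bright column end
p=proj(c,[[.635,.1565,.222]])[0]; print(p)
u=int(p[0])
r=(g[0:200,u-25:u+25]>150).astype(np.uint8); k,l,s,ct=cv2.connectedComponentsWithStats(r)
for i in range(1,k):
    if s[i,4]>150:
        b=s[i,1]+s[i,3]; xs=[np.where(l[v]==i)[0].mean()+u-25 for v in(5,60,b-4)]; print(s[i],'tip row',b,xs,onz(c,xs[2],b-4,.222),onz(c,xs[0],5,.219))
zt=.29-.0022+.015
to(.6519,.1583,.269,6)
r=(g[200:300,200:350]<95)&(g[200:300,200:350]>45);
```

```text
t 34.75 g [0.5564 0.1536 0.2856] az 6.09 -> [9.55 0.55 1.63] roll 0.01 w 27.4 F [ 0.4 -0.4 -3.1] gf 40.0
t 34.75 g [0.5564 0.1536 0.2856] az 6.09 -> [3.22 0.55 1.65] roll 0.01 w 27.4 F [ 0.4 -0.4 -3.1] gf 40.0
[283.5011 120.7061]
[  0   0  20  53 742] tip row 53 [np.float64(261.5), np.float64(nan), np.float64(268.0)] [0.6837 0.1731 0.222 ] [0.713  0.1808 0.219 ]
[  21    0   29  126 1983] tip row 126 [np.float64(293.05), np.float64(283.5), np.float64(283.0)] [0.634  0.1568 0.222 ] [0.7154 0.1586 0.219 ]
[  0 191  38   9 223] tip row 200 [np.float64(nan), np.float64(nan), np.float64(277.0)] [0.5762 0.1552 0.222 ] [nan nan nan]
t 34.8 g [0.5567 0.1537 0.2858] az 6.09 -> [9.52 0.55 1.66] roll 0.01 w 27.0 F [ 0.1  0.7 -3.6] gf 40.0<stdin>:11: RuntimeWarning: Mean of empty slice.
  ret = ret.dtype.type(ret / rcount)
```

>>> apply_moves(
  plan=[
    [[1.5,0.3,0.9,0],[3.1,0.55,1.65,0],[3.1,0.55,1.65,0],[4.3,0.55,1.65,0],[5.5,0.55,1.65,0],[6.6,0.55,1.65,0],[7.7,0.55,1.65,0],[8.7,0.55,1.65,0],[9.5,0.55,1.65,0],[9.5,0.55,1.65,0]],
  ],
)

```text
t: 36.05
tcp_pos: [0.6538, 0.1586, 0.2723]
orientation: [0.999, 0.053, 0.0, 0.0]
wrist_force: [0.4, -0.6, -2.2]
gripper_width: 0.0267
grip_force: 40.0
```

Run:
```python
from h import *
to(.6519,.1583,.2222,6)
```

```text
t 36.05 g [0.6538 0.1586 0.2693] az 6.1 -> [-0.2   0.01  4.71] roll 0.02 w 26.7 F [ 0.4 -0.6 -2.2] gf 40.0
```

>>> apply_moves(
  plan=[
    [[-0.15,0,1,0],[-0.15,0,2,0],[-0.15,0,2.8,0],[-0.15,0,3.4,0],[-0.15,0,3.9,0],[-0.15,0,4.3,0],[-0.15,0,4.6,0],[-0.15,0,4.6,0],[-0.15,0,4.6,0]],
  ],
)

```text
t: 37.17
tcp_pos: [0.6517, 0.1586, 0.2268]
orientation: [0.999, 0.053, 0.0, -0.0]
wrist_force: [-1.7, 1.2, 0.6]
gripper_width: 0.0271
grip_force: 40.0
```

Run:
```python
from h import *
to(.6519,.1583,.2222,6); snap('wrist')
```

```text
t 37.17 g [0.6517 0.1586 0.2238] az 6.1 -> [0.01 0.03 0.16] roll 0.02 w 27.1 F [-1.7  1.2  0.6] gf 40.0
```

>>> apply_moves(
  plan=[
    [[0,0,0,0],[0,0,0,0],[0,0,0,0],[0,0,0,0],[0,0,-1,0],[0,0,-2.5,0],[0,0,-4,0],[0,0,-5,0],[0,0,-5,0],[0,0,-5,0]],
  ],
  claw=5,
)

```text
t: 38.48
tcp_pos: [0.6513, 0.1584, 0.2761]
orientation: [0.999, 0.053, -0.0, -0.0]
wrist_force: [-0.5, 0.3, 0.1]
gripper_width: 0.0499
grip_force: 0.0
```

>>> apply_moves(
  plan=[
    [[0,0,0,0],[0,0,0,0],[0,0,0,0],[0,0,0,0],[0,0,0,0],[0,0,0,0],[0,0,0,0],[0,0,0,0],[0,0,0,0],[0,0,0,0]],
  ],
)

```text
t: 39.72
tcp_pos: [0.6517, 0.1584, 0.2764]
orientation: [0.999, 0.053, -0.0, -0.0]
wrist_force: [0.3, 0.5, 0.6]
gripper_width: 0.0499
grip_force: 0.0
```

>>> apply_moves(
  plan=[
    [[0,0,0,0],[0,0,0,0],[0,0,0,0],[0,0,0,0],[0,0,0,0],[0,0,0,0],[0,0,0,0],[0,0,0,0],[0,0,0,0],[0,0,0,0]],
  ],
)

```text
t: 40.98
tcp_pos: [0.6516, 0.1584, 0.2764]
orientation: [0.999, 0.053, -0.0, -0.0]
wrist_force: [-0.1, -0.2, 0.9]
gripper_width: 0.0501
grip_force: 0.0
```

>>> apply_moves(
  plan=[
    [[0,0,0,0],[0,0,0,0],[0,0,0,0],[0,0,0,0],[0,0,0,0],[0,0,0,0],[0,0,0,0],[0,0,0,0],[0,0,0,0],[0,0,0,0]],
  ],
)

```text
t: 42.22
tcp_pos: [0.6517, 0.1585, 0.2765]
orientation: [0.999, 0.053, 0.0, -0.0]
wrist_force: [-0.1, -0.2, 0.0]
gripper_width: 0.0499
grip_force: 0.0
```

Run:
```python
from h import *
np.set_printoptions(precision=4,suppress=True)
to(.6519,.1583,.2222,6); snap('wrist'); c=load('wrist'); im=c['im']; g=im.max(2)
z=.192+.042; P=np.array([[.65+a,.1585+b,z] for a,b in((.007,.014),(.007,-.014),(-.007,-.014),(-.007,.014))]); q=proj(c,P); print(q)
x0,y0=q.min(0).astype(int)-20; x1,y1=q.max(0).astype(int)+20
r=((g[y0:y1,x0:x1]<105)&(g[y0:y1,x0:x1]>45)).astype(np.uint8); k,l,s,ct=cv2.connectedComponentsWithStats(r)
for i in range(1,k):
    if s[i,4]>60: m=np.argwhere(l==i)[:,::-1].astype(np.float32); print(s[i]+[x0,y0,0,0,0],ct[i]+[x0,y0],onz(c,*(ct[i]+[x0,y0]),z),cv2.minAreaRect(m))
cv2.imwrite('pics/h8.png',cv2.resize(im[50:350,150:430],None,fx=2,fy=2))
```

```text
t 42.23 g [0.6517 0.1585 0.2735] az 6.1 -> [0.02 0.02 5.13] roll 0.02 w 49.9 F [-0.1 -0.2  0. ] gf 0.0
[[258.2252 221.0819]
 [295.728  224.8613]
 [293.431  242.218 ]
 [256.5934 238.5728]]
[ 236  224   73   38 2327] [271.5432 244.7116] [0.6392 0.1608 0.234 ] ((36.0, 41.5), (37.0, 72.0), 90.0)
[309 246   6  16  63] [311.4921 255.2698] [0.6337 0.1294 0.234 ] ((75.5, 52.5), (15.0, 5.0), 90.0)
```

View pics/h8.png

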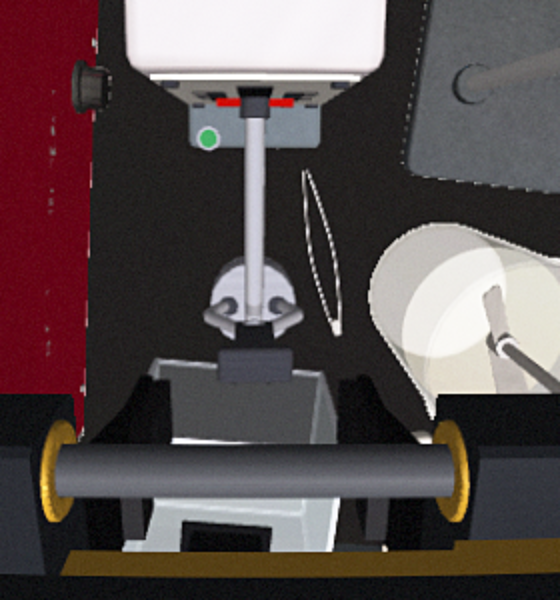

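>>> apply_moves(
  plan=[
    [[-0.15,0,2,0],[-0.15,0,4,0],[-0.15,0,4.9,0],[-0.15,0,5.3,0],[-0.15,0,5.3,0]],
  ],
)

```text
t: 42.9
tcp_pos: [0.6505, 0.1583, 0.2237]
orientation: [0.999, 0.053, 0.0, -0.0]
wrist_force: [-0.3, 0.3, -0.6]
gripper_width: 0.0497
grip_force: 0.0
```

>>> apply_moves(
  plan=[
    [[0,0,0,0],[0,0,0,0],[0,0,0,0],[0,0,0,0],[0,0,0,0],[0,0,0,0],[0,0,0,0]],
  ],
  claw=0,
)

```text
t: 43.78
tcp_pos: [0.6502, 0.1583, 0.2235]
orientation: [0.999, 0.053, 0.0, 0.0]
wrist_force: [-0.9, -0.9, 0.2]
gripper_width: 0.0272
grip_force: 40.0
```

>>> apply_moves(
  plan=[
    [[0,0,-1.2,0],[0,0,-2.6,0],[0,0,-3.8,0],[0,0,-4.7,0],[-1.2,0,-4.8,0],[-2.8,0,-4.8,0],[-4.5,0,-4.8,0],[-6.3,0,-4.8,0],[-8,0,-5.8,0],[-10,0,-6.8,0]],
  ],
)

```text
t: 45.02
tcp_pos: [0.5496, 0.1475, 0.292]
orientation: [0.999, 0.053, -0.0, -0.0]
wrist_force: [-0.4, -0.1, -3.2]
gripper_width: 0.0272
grip_force: 40.0
```

Run:
```python
from h import *
to(.45,.12,.288,2);to(.45,-.12,.288,2);to(.475,-.124,.25,2)
```

```text
t 45.02 g [0.5496 0.1475 0.289 ] az 6.1 -> [-10.2    1.68   0.1 ] roll 0.68 w 27.2 F [-0.4 -0.1 -3.2] gf 40.0
t 45.02 g [0.5496 0.1475 0.289 ] az 6.1 -> [-12.75  25.54   0.1 ] roll 0.68 w 27.2 F [-0.4 -0.1 -3.2] gf 40.0
t 45.02 g [0.5496 0.1475 0.289 ] az 6.1 -> [-10.31  26.21   3.9 ] roll 0.68 w 27.2 F [-0.4 -0.1 -3.2] gf 40.0
```

>>> apply_moves(
  plan=[
    [[-4,0,0,0],[-8,1,0,0.2],[-10.5,4,0,0.4],[-11,8.5,0,0.7],[-11.5,13,0,0.7],[-12,17.5,0,0.7],[-12,22,0,0.7],[-11,25.5,1.5,0.7],[-10.3,26.2,3.9,0.7],[-10.3,26.2,3.9,0.7]],
  ],
)

```text
t: 46.28
tcp_pos: [0.4748, -0.1237, 0.2515]
orientation: [1.0, 0.016, -0.002, -0.001]
wrist_force: [-1.3, 0.2, -3.6]
gripper_width: 0.0269
grip_force: 40.0
```

Run:
```python
from h import *
to(.475,-.124,.11,1.8)
```

```text
t 46.27 g [ 0.4748 -0.1237  0.2485] az 1.83 -> [ 0.07  0.06 13.85] roll 0.01 w 26.9 F [-1.3  0.2 -3.6] gf 40.0
```

>>> apply_moves(
  plan=[
    [[0,0,3,0],[0,0,6.5,0],[0,0,9.5,0],[0,0,12,0],[0,0,13,0],[0,0,13.5,0],[0,0,13.7,0],[0,0,13.8,0],[0,0,13.8,0],[0,0,13.8,0]],
  ],
)

```text
t: 47.52
tcp_pos: [0.4764, -0.1239, 0.1147]
orientation: [1.0, 0.017, 0.0, 0.0]
wrist_force: [0.4, -0.0, -3.7]
gripper_width: 0.0273
grip_force: 40.0
```

>>> apply_moves(
  plan=[
    [[0,0,0.1,0],[0,0,0.1,0],[0,0,0.1,0]],
  ],
)

```text
t: 47.9
tcp_pos: [0.4762, -0.1238, 0.1134]
orientation: [1.0, 0.017, -0.0, -0.0]
wrist_force: [0.7, -0.4, -3.4]
gripper_width: 0.027
grip_force: 40.0
```

>>> apply_moves(
  plan=[
    [[0,0,0.1,0],[0,0,0.2,0],[0,0,0.2,0]],
  ],
)

```text
t: 48.28
tcp_pos: [0.4761, -0.1238, 0.1113]
orientation: [1.0, 0.017, -0.0, -0.0]
wrist_force: [-0.2, 0.3, -4.1]
gripper_width: 0.0271
grip_force: 40.0
```

>>> apply_moves(
  plan=[
    [[0,0,0.06,0],[0,0,0.06,0],[0,0,0.06,0]],
  ],
)

```text
t: 48.65
tcp_pos: [0.4762, -0.1238, 0.1109]
orientation: [1.0, 0.017, 0.0, -0.0]
wrist_force: [0.4, 0.8, -3.3]
gripper_width: 0.0271
grip_force: 40.0
```

>>> apply_moves(
  plan=[
    [[0,0,0.1,0],[0,0,0.15,0],[0,0,0.15,0]],
  ],
)

```text
t: 49.02
tcp_pos: [0.4767, -0.1239, 0.1101]
orientation: [1.0, 0.017, 0.001, 0.0]
wrist_force: [0.4, 1.2, 5.5]
gripper_width: 0.0271
grip_force: 40.0
```

>>> apply_moves(
  plan=[
    [[0,0,0.05,0],[0,0,0.1,0],[0,0,0.1,0]],
  ],
)

```text
t: 49.4
tcp_pos: [0.477, -0.1239, 0.11]
orientation: [1.0, 0.017, 0.001, 0.0]
wrist_force: [-1.8, 2.3, 13.0]
gripper_width: 0.0272
grip_force: 40.0
```

>>> apply_moves(
  plan=[
    [[0,0,-0.2,0],[0,0,-0.2,0],[0,0,-0.2,0],[0,0,-0.2,0],[0,0,-0.2,0],[0,0,-2,0],[0,0,-5,0],[0,0,-9,0],[0,0,-14,0],[-1,-1,-19,-1]],
  ],
  claw=4.4,
)

```text
t: 50.65
tcp_pos: [0.4662, -0.1146, 0.2998]
orientation: [0.998, 0.07, 0.0, 0.0]
wrist_force: [1.1, -0.2, -0.3]
gripper_width: 0.0439
grip_force: 0.0
```

>>> apply_moves(
  plan=[
    [[-1.5,-3,-2,-1.7],[-1.5,-8,-2,-3.4],[-1.5,-13,-2,-5.1],[-1.5,-18,-2,-6.8],[-1.5,-21,-2,-8.5],[-1.5,-23,-2,-10.2],[-1.5,-23,-2,-11.9],[-1.5,-23,-2,-13.6],[-1.5,-23,-2,-13.9],[-1.5,-23,-2,-13.9]],
  ],
  claw=7,
)

```text
t: 51.9
tcp_pos: [0.4193, 0.1115, 0.3183]
orientation: [0.7, 0.714, -0.0, -0.0]
wrist_force: [0.3, 1.0, 0.5]
gripper_width: 0.0703
grip_force: 0.0
```

Run:
```python
from h import *
np.set_printoptions(precision=4,suppress=True)
to(.4942,.159,.155,91.1); snap('wrist'); snap('top'); c=load('wrist'); im=c['im']; g=im.max(2)
q=proj(c,[[.4942,.159,.166],[.4942+.067,.159+.067,.13],[.4942-.067,.159-.067,.13]]); print(q)
u,v=q[0].astype(int); x0,y0=u-70,v-60
r=(g[y0:y0+120,x0:x0+140]<60).astype(np.uint8); k,l,s,ct=cv2.connectedComponentsWithStats(r)
for i in range(1,k):
    if s[i,4]>100: m=np.argwhere(l==i)[:,::-1].astype(np.float32); print(s[i],ct[i]+[x0,y0],onz(c,*(ct[i]+[x0,y0]),.16),cv2.minAreaRect(m))
cv2.imwrite('pics/cov.png',cv2.resize(im[0:240,200:460],None,fx=2.4,fy=2.4,interpolation=cv2.INTER_CUBIC))
```

```text
t 51.9 g [0.4193 0.1115 0.3153] az 91.18 -> [ 4.59  7.59 16.03] roll 0.01 w 70.3 F [0.3 1.  0.5] gf 0.0
[[347.3115 152.314 ]
 [402.4956  92.0527]
 [282.4148 202.8457]]
[   0    0  140  120 6106] [374.9401 161.7407] [0.5271 0.149  0.16  ] ((69.5, 59.49999237060547), (118.99998474121094, 138.99996948242188), 90.0)
[ 31  19  21  48 957] [318.0146 134.4065] [0.4626 0.1767 0.16  ] ((41.0, 42.5), (47.0, 20.0), 90.0)
[113  82  27  13 140] [405.3429 181.    ] [0.5642 0.1284 0.16  ] ((126.96551513671875, 90.4137954711914), (6.685032367706299, 28.597082138061523), 68.19859313964844)
```

View pics/cov.png

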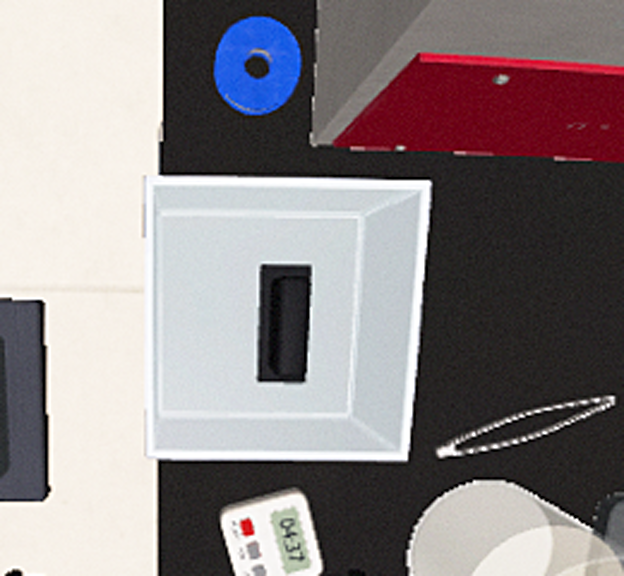

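Run:
```python
from h import *
np.set_printoptions(precision=4,suppress=True)
c=load('wrist'); f=lambda u,v:(200+(u+.5)/2.4-.5,(v+.5)/2.4-.5)
P=np.array([onz(c,*f(*p),.13)[:2] for p in((148,178),(431,182),(407,460),(151,456))]); print(P,P.mean(0))
for i in range(4):
    d=P[(i+1)%4]-P[i]; print(np.linalg.norm(d),np.degrees(np.arctan2(d[1],d[0])))
H=np.array([onz(c,*f(*p),.166)[:2] for p in((274,277),(310,266),(305,381),(275,375))]); print('handle',H,H.mean(0))
Q=np.array([onz(c,*f(*p),.131)[:2] for p in((259,266),(310,265),(305,381),(258,381))]); print('plate',Q,Q.mean(0)); 
print(onz(c,*f(163,100),0))
x,y=P.mean(0); to(x,y,.154,91)
```

```text
[[0.4    0.2406]
 [0.5325 0.2426]
 [0.5341 0.1089]
 [0.4025 0.1082]] [0.4673 0.1751]
0.1325188623455439 0.8841473725535699
0.1337571211330446 -89.32638828637063
0.13157304664917174 -179.69335476886073
0.13243087695412245 91.08359972014902
handle [[0.4565 0.1962]
 [0.4717 0.2012]
 [0.4726 0.1519]
 [0.4591 0.1543]] [0.465  0.1759]
plate [[0.4533 0.2021]
 [0.4776 0.2032]
 [0.4786 0.148 ]
 [0.4553 0.1475]] [0.4662 0.1752]
[0.4021 0.3065 0.    ]
t 52.0 g [0.4193 0.1115 0.3153] az 91.2 -> [ 6.26  4.93 16.13] roll 0.03 w 70.0 F [ 0.3  0.1 -0.9] gf 0.0
```

>>> apply_moves(
  plan=[
    [[3,2.5,0,0],[6.25,4.85,3,0],[6.25,4.85,7,0],[6.25,4.85,11,0],[6.25,4.85,13.5,0],[6.25,4.85,15,0],[6.25,4.85,15.8,0],[6.25,4.85,16,0],[6.25,4.85,16,0]],
  ],
)

```text
t: 53.12
tcp_pos: [0.4669, 0.1752, 0.1588]
orientation: [0.699, 0.715, 0.0, 0.0]
wrist_force: [-0.3, -0.7, 0.2]
gripper_width: 0.0698
grip_force: 0.0
```

>>> apply_moves(
  plan=[
    [[0,0,0,0],[0,0,0,0],[0,0,0,0],[0,0,0,0],[0,0,0,0],[0,0,0,0],[0,0,0,0],[0,0,0,0],[0,0,0,0],[0,0,0,0]],
  ],
  claw=0,
  newtons=40,
)

```text
t: 54.38
tcp_pos: [0.4663, 0.1752, 0.1582]
orientation: [0.699, 0.715, -0.0, -0.0]
wrist_force: [0.1, -0.3, -1.8]
gripper_width: 0.0132
grip_force: 40.0
```

>>> apply_moves(
  plan=[
    [[0,0,-1,0],[0,0,-3,0],[0,0,-6,0],[0,0,-10,0],[0,0,-14,0],[0,0,-15.5,0],[0,0,-15.5,0]],
  ],
)

```text
t: 55.25
tcp_pos: [0.4672, 0.1753, 0.3151]
orientation: [0.699, 0.715, 0.002, 0.001]
wrist_force: [-0.0, 0.2, -2.1]
gripper_width: 0.0131
grip_force: 40.0
```

Run:
```python
from h import *
to(.45,.12,.31,91.8);to(.45,-.153,.31,91.8); to(.504,-.153,.31,91.8)
```

```text
t 55.25 g [0.4672 0.1753 0.3121] az 91.31 -> [-5.49 -1.85  0.2 ] roll -0.08 w 13.1 F [-0.   0.2 -2.1] gf 40.0
t 55.25 g [0.4672 0.1753 0.3121] az 91.31 -> [-32.78  -2.47   0.19] roll -0.08 w 13.1 F [-0.   0.2 -2.1] gf 40.0
t 55.25 g [0.4672 0.1753 0.3121] az 91.31 -> [-32.9    2.93   0.21] roll -0.08 w 13.1 F [-0.   0.2 -2.1] gf 40.0
```

```bash
cat > seg.py <<'E'
from h import *
np.set_printoptions(precision=4,suppress=True)
R0=np.array([[ 0.9207,0.3902,-0.0005],[0.3902,-0.9207,0.0019],[0.0003,-0.002,-1.]])
C0=np.array([[0.38986217,-0.88474534,-0.25540785],[-0.92087177,-0.37505898,-0.10642343],[-0.00163537,0.27668835,-0.96095832]])
Rct=R0.T@C0; t0=R0.T@(np.array([0.31444706,-0.54579172,0.38411049])-np.array([.2437,-.5748,.2197]))
w=load('wrist')
def run(fn,x0,y0,sc,q,tcp):
    R=Rotation.from_quat(np.array(q)/np.linalg.norm(q)).as_matrix()
    c=dict(intrinsics=w['intrinsics'],dist_coeffs=w['dist_coeffs'],xyz=np.array(tcp)+R@t0,rotation=Rotation.from_matrix(R@Rct).as_quat())
    print(fn,c['xyz'])
    im=cv2.imread(fn); b,g,r=[im[:,:,i].astype(int) for i in range(3)]
    m=((r-b>60)&(r>90)).astype(np.uint8); m=cv2.morphologyEx(m,cv2.MORPH_CLOSE,np.ones((9,9)))
    cs=max(cv2.findContours(m,cv2.RETR_EXTERNAL,cv2.CHAIN_APPROX_NONE)[0],key=cv2.contourArea)[:,0]
    W=np.array([onz(c,x0+(u+.5)/sc-.5,y0+(v+.5)/sc-.5,.01)[:2] for u,v in cs])
    print(len(cs),W.min(0),W.max(0))
    # robust fit of 142mm square: edges
    from scipy.optimize import least_squares
    def res(p):
        a=p[2]; d=(W-p[:2])@np.array([[np.cos(a),-np.sin(a)],[np.sin(a),np.cos(a)]])
        return np.abs(d).max(1)-p[3]
    s=least_squares(res,[.504,-.153,.02,.071],loss='soft_l1',f_scale=.001)
    print('ctr',s.x[:2],'yaw',np.degrees(s.x[2]),'half',s.x[3],'med res',np.median(abs(res(s.x))))
run('pics/w2.png',80,60,2.5,[1,-.001,0,0],[.4198,-.1555,.3028])
run('pics/w4.png',80,60,2,[.998,-.061,0,0],[.4723,-.1847,.1064])
E
python3 seg.py
```

```text
pics/w2.png [ 0.4963 -0.1562  0.4672]
942 [ 0.4321 -0.2258] [ 0.5757 -0.0813]
ctr [ 0.504  -0.1535] yaw 1.4162287514794891 half 0.07033704826292743 med res 0.00017672228969185105
pics/w4.png [ 0.5482 -0.1946  0.2708]
1755 [ 0.4314 -0.2255] [ 0.5761 -0.0795]
ctr [ 0.5105 -0.1547] yaw 0.9181928051277807 half 0.06437439469391219 med res 0.007063303306607052
```

>>> apply_moves(
  plan=[
    [[-2,-1,0,0],[-6,-2,0,0],[-10.5,-2.2,0,0],[-15,-2.4,0,0],[-20,-2.4,0,0],[-25,-2.4,0,0],[-29,-1,0,0],[-32,1.5,0,0],[-32.9,2.95,0,0],[-32.9,2.95,0,0]],
  ],
)

```text
t: 56.5
tcp_pos: [0.5034, -0.1527, 0.3122]
orientation: [0.699, 0.715, -0.0, -0.001]
wrist_force: [-0.4, 1.1, -2.8]
gripper_width: 0.0132
grip_force: 40.0
```

>>> apply_moves(
  plan=[
    [[0,0,3,0],[0,0,6.5,0],[0,0,9,0],[0,0,10.5,0],[0,0,10.5,0],[0,0,10.5,0]],
  ],
)

```text
t: 57.25
tcp_pos: [0.504, -0.153, 0.2093]
orientation: [0.699, 0.715, 0.0, 0.001]
wrist_force: [0.6, 0.1, -2.3]
gripper_width: 0.0132
grip_force: 40.0
```

Run:
```python
from h import *
to(.504,-.1535,.165,91.4); snap('scene');snap('wrist')
```

```text
t 57.25 g [ 0.504  -0.153   0.2063] az 91.33 -> [-0.04 -0.01  4.13] roll -0.01 w 13.2 F [ 0.6  0.1 -2.3] gf 40.0
```

>>> apply_moves(
  plan=[
    [[-0.04,0,0.6,0],[-0.04,0,1.1,0],[-0.04,0,1.6,0],[-0.04,0,2,0],[-0.04,0,2,0]],
  ],
)

```text
t: 57.98
tcp_pos: [0.5031, -0.1533, 0.1878]
orientation: [0.699, 0.715, -0.0, -0.001]
wrist_force: [0.3, -0.6, -2.2]
gripper_width: 0.0134
grip_force: 40.0
```

>>> apply_moves(
  plan=[
    [[0,0,0.5,0],[0,0,1,0],[0,0,1.4,0],[0,0,1.7,0],[0,0,1.9,0],[0,0,1.9,0]],
  ],
)

```text
t: 58.72
tcp_pos: [0.5033, -0.1534, 0.1692]
orientation: [0.699, 0.715, -0.0, -0.0]
wrist_force: [0.7, -0.6, -3.4]
gripper_width: 0.0133
grip_force: 40.0
```

Run:
```python
from h import *
to(.504,-.1535,.165,91.4); print(status.state()['moment'])
```

```text
t 58.73 g [ 0.5033 -0.1534  0.1662] az 91.3 -> [-0.01  0.07  0.12] roll -0.02 w 13.3 F [ 0.7 -0.6 -3.4] gf 40.0
[-0.0306749  -0.07712221  0.00494113]
```

>>> apply_moves(
  plan=[
    [[0,0,0.1,0],[0,0,0.2,0],[0,0,0.2,0],[0,0,0.2,0]],
  ],
)

```text
t: 59.22
tcp_pos: [0.5032, -0.1536, 0.1681]
orientation: [0.699, 0.715, -0.0, 0.0]
wrist_force: [-3.2, 0.1, 5.9]
gripper_width: 0.013
grip_force: 40.0
```

>>> apply_moves(
  plan=[
    [[0,0,-0.1,0],[0,0,-0.1,0],[0,0,-0.1,0],[0,0,-0.1,0],[0,0,-0.1,0],[0,0,-0.1,0],[0,0,-2,0],[0,0,-5,0],[0,0,-10,0],[-1,-3,-14,0]],
  ],
  claw=7,
)

```text
t: 60.48
tcp_pos: [0.475, -0.1644, 0.3093]
orientation: [0.698, 0.716, 0.0, 0.001]
wrist_force: [0.6, -0.8, -0.9]
gripper_width: 0.07
grip_force: 0.0
```

>>> apply_moves(
  plan=[
    [[-1,-1.8,-1,0],[-1,-1.8,-1,0],[-1,-1.8,-1,0],[-1,-1.8,-1,0]],
  ],
)

```text
t: 60.98
tcp_pos: [0.4561, -0.174, 0.3164]
orientation: [0.699, 0.715, -0.0, -0.001]
wrist_force: [0.5, -0.2, 0.1]
gripper_width: 0.0702
grip_force: 0.0
```

Run:
```python
from h import *
np.set_printoptions(precision=4,suppress=True)
to(.4557,-.1737,.3215,91); snap('wrist'); c=load('wrist'); im=c['im']
hs=cv2.cvtColor(im,cv2.COLOR_BGR2GRAY)
q=proj(c,[[.504,-.1535,.176]])[0].astype(int); x0,y0=q-[50,50]
r=(im.max(2)[y0:y0+100,x0:x0+100]<60).astype(np.uint8); k,l,s,ct=cv2.connectedComponentsWithStats(r)
for i in range(1,k):
    if 300<s[i,4]<2500: print('handle',s[i],onz(c,*(ct[i]+[x0,y0]),.165), cv2.minAreaRect(np.argwhere(l==i)[:,::-1].astype(np.float32)))
# bright top rim quad fit at z=.14
W=[]
ctr=np.array([.504,-.1535])
for a in np.linspace(0,2*np.pi,360,endpoint=False):
    d=np.array([np.cos(a),np.sin(a)]); m=max(abs(d)); rr=np.linspace(.060,.074,57)/m
    px=proj(c,[[*(ctr+d*t),.14] for t in rr]).astype(np.float32)
    v=cv2.remap(hs,px[None,:,0],px[None,:,1],cv2.INTER_LINEAR)[0].astype(float)
    g=np.diff(cv2.GaussianBlur(v[None],(5,1),0)[0]); i=g.argmin()
    if g[i]<-3: W.append(ctr+d*rr[i])
W=np.array(W)
from scipy.optimize import least_squares
for h in(.14,):
    def res(p):
        a=p[2]; d=(W-p[:2])@np.array([[np.cos(a),-np.sin(a)],[np.sin(a),np.cos(a)]]); return np.abs(d).max(1)-p[3]
    s=least_squares(res,[.504,-.1535,.02,.067],loss='soft_l1',f_scale=.0005); print(len(W),s.x[:2],np.degrees(s.x[2]),s.x[3],np.median(abs(res(s.x))))
    a=s.x[2]; d=(W-s.x[:2])@np.array([[np.cos(a),-np.sin(a)],[np.sin(a),np.cos(a)]]); 
    for n,mm in(('+x',d[:,0]>.06),('-x',d[:,0]<-.06),('+y',d[:,1]>.06),('-y',d[:,1]<-.06)): print(n,np.median(np.abs(d[mm]).max(1)))
```

```text
t 60.98 g [ 0.4561 -0.174   0.3134] az 91.34 -> [ 0.04 -0.04 -0.81] roll 0.06 w 70.2 F [ 0.5 -0.2  0.1] gf 0.0
handle [ 36  22  22  49 938] [ 0.5009 -0.1492  0.165 ] ((46.48919677734375, 45.86732864379883), (20.31474494934082, 48.27324295043945), 1.6846843957901)
360 [ 0.5037 -0.1537] 1.245756624100532 0.06737545034593652 0.00030016535060203853
+x 0.06746609982467423
-x 0.06745999756000032
+y 0.06722917719342857
-y 0.06704226020660571
```

```bash
python3 -c "
from h import *
print(workorder.close_job())"
```

```text
the job is handed in; nothing more can be done
None
```

Two weights were in the case, 0.23 kg and 0.35 kg. I hung each on the hook, smallest first, let it hang still, and stood it back in a free bay; the cover, knocked aside partway, is back on and measured level, and the job is handed in with no verdict returned.

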